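# Stow the crampon plate from the spinning inspection turntable

## Robot

A 7-joint arm with a two-finger parallel gripper is mounted at the origin on the work surface. World frame = base frame: x ahead of the robot, y to its left, z up, the work surface at z = 0. Lengths are in mm, angles in rad, forces in N, time in s.
With the tool pointing down it reaches from about 400 to 925 mm from the base axis. Payload 5.6 kg.
Tool frame: the origin (TCP) lies midway between the tips of the shut fingers; the grasp point (between the pads) lies 19 mm behind it; z points along the fingers, y is the line along which they close (so a half turn about z gives the same grasp; the last joint's range is limited). The gripper opens to 85 mm and grips with 20 to 120 N. Pads are 22 mm wide; open, the fingers measure 114 mm over their backs; the gripper's body (76 mm by 85 mm) begins 54 mm behind the grasp point. The pads swing forward as they close: fully open they stand 13 mm farther back than shut.
Start: joints at [1.105, 0.468, -0.012, 1.603, 0.006, 1.071, -0.056], TCP at [266.666, -592.788, 231.29] pointing down, gripper open.
Joint ranges: [-2.53, 2.53], [-0.31, 2.02], [-1.57, 1.55], [0.28, 2.44], [-1.29, 4.43], [0.15, 1.84], [-2.92, 2.92]. Speed limits (rad/s): [2.57, 2.57, 3.14, 3.14, 3.14, 3.14, 3.14].

## Interface

Orientations are given as a unit quaternion [w, x, y, z].
In Python, from bench import bot gives the robot as it stands.
- The arm moves only by the tool move_arm, never from a script. Its argument "rows" is text: rows parted by semicolons, each of 6 numbers parted by spaces: the shift along the tool's x, y, z in m, then the turn, a rotation vector about the tool's x, y, z in rad. In form: tx ty tz rx ry rz; .... A call has 1 to 10 rows; each row is the pose to reach, as a shift and turn from the pose commanded when the call began, along the tool's axes at that moment; what a row does not reach only later rows make up. A row lasts 1/8 s, in which the tool goes at most 62.5 mm and 10.7 degrees, less where a joint would pass 70% of its speed; a pose out of reach is approached as far as the arm can. A call with a gripper value outside its range is refused whole. "gripper" is the gripper's target within -1 to 1 (fully open at 1, half-way at 0, shut at -1), set as the call begins (left out, the last holds). The fingers move at their own pace and stop on an object; "squeeze" is the grip in N (left out, the last holds). Time passes only in rows, so rows that repeat a pose let the fingers close. It gives the time, the measured TCP pose, the force, the opening and the grip force at its end, in the units of the state.
- bot.observe(): the state, without advancing time (a new reading comes with each control period).
- bot.grab_frame(name): name is "side" or "top" or "wrist"; returns the picture (480x640x3 uint8, red, green, blue); there is no depth.
- bot.camera_info(name): a dict with "fx", "fy", "cx", "cy" (pixels), "R" (3x3) and "t" (3): a world point X has camera coordinates R X + t. Camera axes: x right, y down, z forward; pixel columns grow to the right and rows downward; lengths in mm; the calibration is good to about 2 mm. The wrist camera is an equidistant fisheye: a pixel r from the principal point sees the ray r / f radians off the axis. A picture is of the moment at which its call begins: read the wrist's pose just before it. camera_info takes no time and is no camera call; for the wrist camera it gives the pose at the moment of the call.
- bot.sign_off(): hands the job in; it is judged then, once.
Trained networks look in the newest picture that a camera, given by its name, has taken for a name from the list of things; names that differ only in an ending like _2 or _b are one class to them, and where a whole thing is asked for, a point or a joint stands for the part that bears it (a point fixed in the world has none). Each returns a list of dicts, best first, with "score" (0 to 1); they miss things now and then, are a little off and sometimes report something else, mostly with a low value. They report only what shows in the picture. A call takes as long as a camera call. They do not tell look-alikes from the thing itself.
- bot.cut_out(thing, camera): "region" (480x640 bool, what is visible of it) and "rect" ([left, top, right, bottom] in pixels, round what is visible of it).
The state is a dict: "clock": time; "qpos": joint angles; "joint_velocities": joint speeds; "joint_efforts": joint torques, N m; "position": TCP position; "tool_rot": TCP orientation; "wrist_force": force on the tool from outside, world axes, zero at the start; "ft_torque": the same for the moment, N m; "gripper_width": finger opening in mm; "grip_force": force on a finger pad.
Only numpy, scipy, OpenCV 4.12 (cv2) and the standard library are available. Lean on these libraries where they do the work, as an engineer would, in place of code of your own. Each camera call takes 0.05 s, during which the arm holds its last target. There are 200 camera calls.

## Task

Put the yellow crampon plate away: lift it off the free-running turntable, whose red post you may push to bring the upturned lip out from behind the clear guard, and lay it flat, right way up, inside the open case without dropping it. Then fold the orange lid down gently until the case is fully shut, without letting it slam. Leave the carabiner, tin and helmet clip where they lie.

Things in the scene. Friction and masses are not known exactly. Their poses are not given: they have to be found in the camera images.
- turntable: Turntable foot, fixed; origin on the spin axis at bench level; its yaw says nothing of the disc. The black disc above has radius 105 mm, top at height 60 mm, underside 48 mm; it spins endlessly on a nearly frictionless bearing and coasts when let go. Foot radius 85 mm, 12 mm high, column radius 30 mm.
- guard: Fixed clear curved screen round the far side of the turntable, 120 mm high; its inner face is 151 mm, its outer face 154 mm from the spin axis and it spans 65 degrees to either side of its own +x direction (which points roughly away from the robot); the side toward the robot is open. Origin on the spin axis at bench level. It keeps the gripper from the lip until the lip is turned out of it.
- post (a point): Centre of the top of the red upright post fixed on the disc, 85 mm from the spin axis; the post has 8 mm radius and stands 40 mm above the disc top (height 60 to 100 mm). At the start it stands across the spin axis from the plate's lip (to within about 0.25 rad).
- plate: Yellow aluminium crampon plate, 0.14-0.22 kg, loose on the disc. Flat part 105 (x) by 92 (y, too wide to grip) by 5 mm; origin: centre of its underside, z up. All along its -x edge a lip 92 mm wide, 4 mm thick slopes up and outward, leaning 30 deg from vertical, to 37 mm above the underside; pinch it with the tool tilted to match. At first the lip is just past the disc's rim, behind the guard.
- plate_lip (a point): Middle of the lip's free upper edge: 72.5 mm toward -x and 37 mm above the plate's origin. The lip runs from here 40 mm down and inward along (sin 30, 0, -cos 30) of the plate frame to the edge of the flat part.
- plate_mid (a point): Point under the middle of the whole plate's outline (lip included), level with the underside, 10 mm toward -x from the plate's origin; at the start about 65 mm from the spin axis.
- case: Grey shallow case base, 165 (x) by 130 (y) mm outside, walls and floor 5 mm (inside 155 by 120 mm), fixed on a 45 mm high wooden block (175 by 140 mm); inner floor at height 50 mm, wall tops at 61 mm. Origin: centre of the block's underside, on the bench. Its front, -x, faces roughly to the robot; the lid is hinged along the far edge (+x). The plate fits flat, lip to the front or to the hinge.
- case_hinge (a point): Middle of the lid's hinge line, which runs along the case's y axis: 82.5 mm toward +x from the case origin, 61.5 mm up.
- case_lid (a joint): Lid angle: 0 fully shut, 1.55 rad open stop; starts at 1.35-1.5. Stiff hinge (0.25 N m friction): the lid stays where left and takes 1 to 4 N at its front edge to move. Orange dome 169 by 134 mm with 40 mm side walls; shut, its flat top is at height 105.5 mm. An 18 mm tab stands out at the foot of its front wall.
- lid_edge (a point): Middle of the front edge of the lid's outer top face: in the lid's frame 165 mm from the hinge line along the lid and 44 mm outward from the hinge plane; swings with the lid.
- carabiner: Black locking carabiner, 110 by 70 mm, 17 mm high, lying flat; bystander. Origin at its middle, on the bench.
- tin: Round metal tin with twist cap, 84 mm across, 48 mm high; bystander. Origin at its centre, on the bench.
- helmet_clip: Blue plastic helmet clip, 85 by 32 mm, 17 mm high; bystander. Origin near its middle, on the bench.
Things that resemble listed ones, but are neither listed nor needed, are in the scene too. There is more than one size of the turntable; the job needs the largest. There is more than one size of the plate; the job needs the smaller.

How it is judged (in metres and radians):
On the way, in this order (a step that is already met when the one before it is completed fails the run):
1. the plate is held by the fingers, clear of the turntable, its underside more than 15 mm above the disc (height (world z) of plate above 0.075 m and contact force between plate and turntable below 0.1 N and contact force between the fingers and plate above 0.5 N), for 0.2 s.
2. the plate lies flat in the case, let go, the lid still open (x of plate_mid in the frame of case between -0.024 and 0.024 m and y of plate_mid in the frame of case between -0.022 and 0.022 m and z of plate_mid in the frame of case below 0.057 m and angle between plate's own z axis and vertical below 0.1 rad and contact force between the fingers and plate below 0.1 N and value of joint case_lid above 0.6 rad), for 0.2 s.
At the end, for the whole second after the job is handed in: The plate lies at rest, right way up and flat (within 0.1 rad, underside within 7 mm of the case floor) inside the case walls, the lid is shut to within 0.05 rad, and the three bystanders are within 20 mm of where they started (x of plate_mid in the frame of case between -0.024 and 0.024 m and y of plate_mid in the frame of case between -0.022 and 0.022 m and z of plate_mid in the frame of case below 0.057 m and angle between plate's own z axis and vertical below 0.1 rad and value of joint case_lid below 0.05 rad and linear speed of plate below 0.02 m/s and distance of each of carabiner, tin, helmet_clip from where it was at the start of the episode below 0.02 m); the robot touches nothing.
It fails at once if the lid slams: it closes faster than 1.2 rad/s in its last 0.12 rad (value of joint case_lid below 0.12 rad and velocity of joint case_lid below -1.2 rad/s).
It fails at once if the plate is dropped: it falls untouched through the heights of 115 to 85 mm (height (world z) of plate between 0.085 and 0.115 m and contact force between plate and anything else below 0.05 N).
It fails at once if a bystander is shoved more than 20 mm (distance of any of carabiner, tin, helmet_clip from where it was at the start of the episode above 0.02 m).
It also fails if it takes over 72 s, if anything falls off the work surface, if the arm or the gripper's body presses on something with over 40 N, if the wrist force passes 120 N, or if a joint passes its speed limit or range.

## Working session

There is one attempt and no reset: what is moved stays moved. The work goes in short steps, Python scripts to look and compute and a tool call to move; the robot and the scene stay as the last step left them, time stands still between calls to the robot, and variables do not carry over. Pictures are saved under pics/ and viewed, at most 10 in all, crops included, and the job is handed in when it is done.

Besides the shell and the picture viewer there is one more tool, called after "Emit:" by a JSON object that holds its "name" and its "arguments". move_arm: Moves the arm, as the interface text tells. Its arguments: {"type":"object","properties":{"rows":{"type":"string"},"gripper":{"type":"number"},"squeeze":{"type":"number"}},"required":["rows"]}

```bash
ls; mkdir -p pics; python3 - <<'E'
from bench import bot
import cv2,numpy as np
s=bot.observe();print(s['clock'],s['position'],s['tool_rot'],s['gripper_width'])
ims=[]
for c in ['top','side']:
    im=bot.grab_frame(c);cv2.imwrite(f'pics/{c}0.png',im[...,::-1])
    i=bot.camera_info(c);print(c,i)
    for t in ['turntable','guard','post','plate','case','case_lid','carabiner','tin','helmet_clip']:
        print(t,[(round(d['score'],2),list(map(int,d['rect']))) for d in bot.cut_out(t,c)])
E
```

```text
pics
0.0 [ 266.38441822 -592.28284495  230.32782271] [-8.57877789e-04  9.77748510e-01  2.09778579e-01 -2.51330906e-04] 85.33736958117623
top {'fx': 575.9145431625756, 'fy': 575.9145431625756, 'cx': 319.67604261944393, 'cy': 235.03727133346135, 'R': array([[-0.02115725, -0.99977332,  0.00238496],
       [-0.9822748 ,  0.02034243, -0.18633949],
       [ 0.18624874, -0.00628511, -0.98248252]]), 't': array([ -82.45052717,  500.08996419, 1116.54784557])}
turntable [(0.94, [466, 152, 538, 223]), (0.85, [328, 155, 424, 248]), (0.85, [373, 289, 449, 368])]
guard [(0.71, [306, 111, 453, 247]), (0.57, [94, 128, 222, 267])]
post [(0.96, [466, 153, 538, 223]), (0.85, [324, 157, 432, 247])]
plate [(0.68, [459, 271, 562, 355]), (0.66, [348, 129, 399, 198])]
case [(0.6, [96, 127, 221, 267])]
case_lid [(0.72, [94, 126, 193, 182])]
carabiner [(0.88, [253, 250, 305, 289]), (0.55, [306, 110, 457, 253])]
tin [(0.78, [259, 120, 297, 164])]
helmet_clip [(0.7, [263, 188, 284, 226])]
side {'fx': 518.520392384777, 'fy': 518.520392384777, 'cx': 319.27824749797645, 'cy': 243.23714042616862, 'R': array([[-0.89563422, -0.44453512, -0.01509574],
       [-0.3171431 ,  0.66202934, -0.67907099],
       [ 0.31186472, -0.6034117 , -0.73391737]]), 't': array([416.62363046, 309.94223071, 887.13590309])}
turntable [(0.63, [270, 191, 366, 269]), (0.61, [403, 221, 474, 281]), (0.59, [324, 142, 386, 189])]
guard [(0.82, [243, 156, 365, 274])]
post [(0.73, [404, 222, 474, 274]), (0.69, [325, 143, 387, 178]), (0.68, [273, 187, 364, 260])]
plate [(0.96, [409, 156, 491, 224]), (0.92, [257, 183, 323, 233])]
case [(0.95, [121, 279, 284, 441])]
case_lid [(0.92, [120, 278, 197, 405]), (0.63, [197, 252, 237, 296]), (0.26, [255, 181, 325, 235])]
carabiner [(0.83, [311, 306, 362, 353]), (0.28, [271, 192, 366, 266])]
tin [(0.83, [200, 251, 237, 297])]
helmet_clip [(0.62, [252, 298, 291, 319]), (0.56, [308, 305, 360, 353]), (0.3, [257, 183, 324, 236])]
```

```bash
python3 - <<'E'
import cv2,numpy as np
a=cv2.imread('pics/top0.png');b=cv2.imread('pics/side0.png')
A=cv2.resize(a[100:270,80:480],(800,340),interpolation=2)
B=cv2.resize(b[130:290,190:510],(520,260),interpolation=2)
c=np.zeros((600,800,3),np.uint8);c[:340]=A;c[340:,:520]=B
C=cv2.resize(a[260:380,360:580],(280,153));c[340:493,520:]=C
cv2.imwrite('pics/v1.png',c)
E
```

```text
(no output)
```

View pics/v1.png

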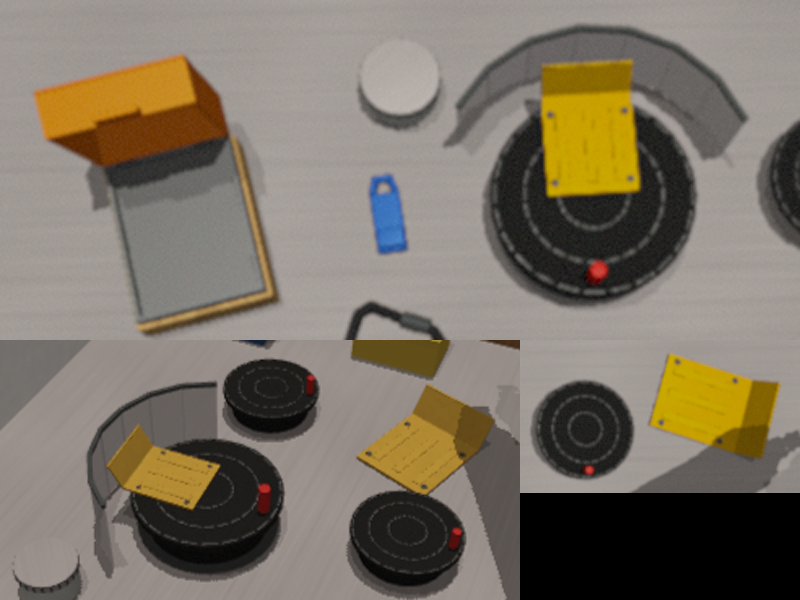

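View pics/top0.png

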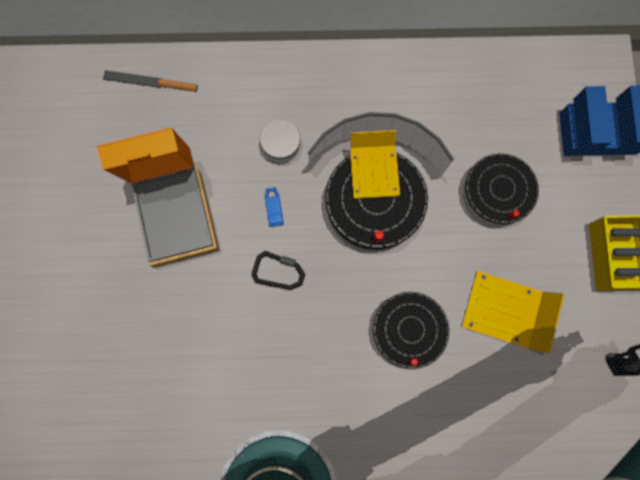

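Top view: the wanted turntable, inside the clear guard, is at (377,200). It is the largest of the three; the others are at (501,190) and (411,330). The wanted plate is the smaller one at (375,165), lying on that disc; the larger plate is on the bench at (512,312). The post is at (379,235), the case at (178,225) and the lid at (147,155). I'll confirm with an enlarged crop and measure.

```bash
cat > h.py <<'E'
from bench import bot
import numpy as np, cv2
from scipy.spatial.transform import Rotation as Ro
from scipy.optimize import least_squares
def back(ci,px,z):
    px=np.atleast_2d(px).astype(float); R,t=ci['R'],np.array(ci['t'])
    d=np.c_[(px[:,0]-ci['cx'])/ci['fx'],(px[:,1]-ci['cy'])/ci['fy'],np.ones(len(px))]@R
    C=-R.T@t
    return C+d*((z-C[2])/d[:,2])[:,None]
def proj(ci,X):
    p=np.atleast_2d(X)@ci['R'].T+ci['t']
    return np.c_[p[:,0]/p[:,2]*ci['fx']+ci['cx'],p[:,1]/p[:,2]*ci['fy']+ci['cy']]
def pose():
    s=bot.observe(); q=s['tool_rot']
    return s,np.array(s['position']),Ro.from_quat([q[1],q[2],q[3],q[0]])
def rows(targets,p0,R0):
    "targets: list of (pos mm, Rotation) in world -> row text"
    o=[]
    for p,R in targets:
        d=R0.inv().apply(np.array(p)-p0)/1000; r=(R0.inv()*R).as_rotvec()
        o.append(' '.join(f'{v:.4f}' for v in d)+' '+' '.join(f'{v:.4f}' for v in r))
    return '; '.join(o)
def tool(zdir,xdir):
    z=np.array(zdir,float);z/=np.linalg.norm(z);x=np.array(xdir,float);x-=z*(x@z);x/=np.linalg.norm(x)
    return Ro.from_matrix(np.c_[x,np.cross(z,x),z])
E
python3 - <<'E'
from h import *
ct=bot.camera_info('top');a=cv2.imread('pics/top0.png')
dark=(a.max(2)<50).astype(np.uint8);m=np.zeros_like(dark);m[140:255,320:435]=dark[140:255,320:435]
cs=max(cv2.findContours(m,0,1)[0],key=cv2.contourArea)[:,0]
h=cv2.convexHull(cs)[:,0]
w=back(ct,h,60)[:,:2]
f=least_squares(lambda p:np.hypot(*(w-p).T)-105,w.mean(0),loss='soft_l1',f_scale=1)
print('axis',f.x,np.round(f.fun,1))
post=back(ct,[379,235],100)[0];print('post',post,'r',np.hypot(*(post[:2]-f.x)))
print('flat near corners',back(ct,[[353.5,198],[400,195.5]],65))
print('lip corners',back(ct,[[351,132],[396,130.5]],97))
cl=[(a[110:270,90:230],0),]
A=cv2.resize(a[110:270,90:230],None,fx=3.6,fy=3.6,interpolation=cv2.INTER_CUBIC)
B=cv2.resize(a[120:250,335:420],None,fx=3.4,fy=3.4,interpolation=cv2.INTER_CUBIC)
c=np.zeros((600,800,3),np.uint8);c[:A.shape[0],:A.shape[1]]=A;c[:B.shape[0],508:508+B.shape[1]]=B
cv2.imwrite('pics/v2.png',c)
E
```

```text
axis [ 568.89130629 -207.37733336] [-0.  -1.1 -2.2 -3.2 -4.6 -6.  -3.9 -4.9 -3.6 -1.7 -0.7  0.1  0.7  0.8
  0.6  0.5 -0.4 -1.6 -2.5 -3.9 -4.3 -4.5 -5.3 -5.4 -4.5 -1.3 -3.4]
post [ 485.93246667 -206.8898321   100.        ] r 82.9602719860952
flat near corners [[ 569.3480592  -162.49118187   65.        ]
 [ 572.61246134 -256.38803126   65.        ]]
lip corners [[ 697.25115251 -159.67063738   97.        ]
 [ 698.58926634 -249.84969628   97.        ]]
```

View pics/v2.png

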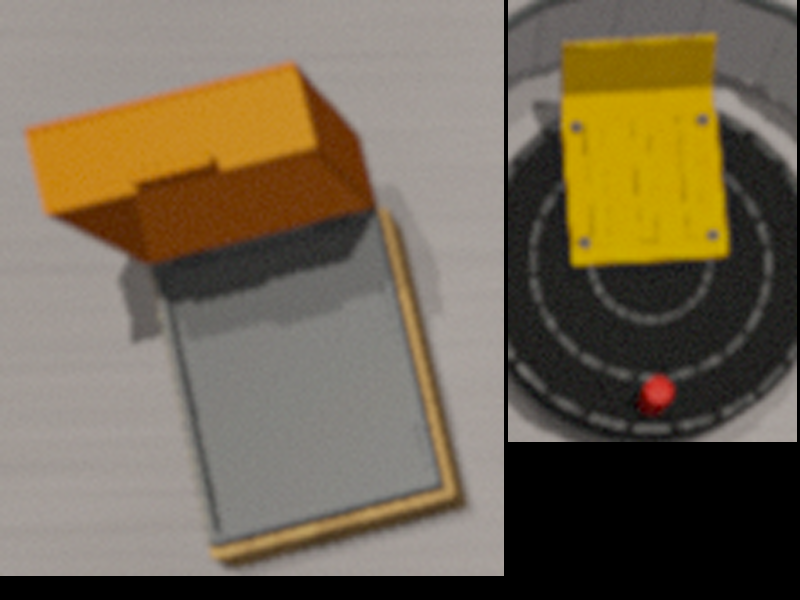

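```bash
cat >> h.py <<'E'
def casepts(p):
    x,y,w,th=p; c,s=np.cos(w),np.sin(w)
    lid=lambda u,v,o:[82.5-u*np.cos(th)+o*np.sin(th),v,61.5+u*np.sin(th)+o*np.cos(th)]
    L=[[-82.5,-65,61],[-82.5,65,61],lid(165,67,44),lid(165,-67,44),lid(166,67,4),lid(166,-67,4),[-87.5,-70,45],[-87.5,70,45],[-87.5,70,0],[-87.5,-70,0],[82.5,-65,61]]
    L=np.array(L); return np.c_[x+c*L[:,0]-s*L[:,1],y+s*L[:,0]+c*L[:,1],L[:,2]]
E
python3 - <<'E'
from h import *
ct=bot.camera_info('top');cs=bot.camera_info('side')
print('cam',-ct['R'].T@ct['t'])
u=np.array([[443,487],[215,543],[27,128],[295,64],[48,213],[318,150]])/3.6+[90,110]
f=least_squares(lambda p:(proj(ct,casepts(p))[:6]-u).ravel(),[520,180,.2,1.4],x_scale=[10,10,.1,.1])
print(f.x,np.round(f.fun.reshape(-1,2),1))
np.save('case.npy',f.x)
a=cv2.imread('pics/top0.png');b=cv2.imread('pics/side0.png')
def draw(im,ci,x0,y0,x1,y1,k):
    o=cv2.resize(im[y0:y1,x0:x1],None,fx=k,fy=k,interpolation=cv2.INTER_CUBIC)
    for q in proj(ci,casepts(f.x)): cv2.circle(o,tuple(int(v) for v in (q-[x0,y0])*k),3,(255,0,255),1)
    t=np.linspace(0,6.28,60)
    for r,z in((105,60),):
        for q in proj(ci,np.c_[570+r*np.cos(t),-207+r*np.sin(t),t*0+z]): cv2.circle(o,tuple(int(v) for v in (q-[x0,y0])*k),1,(0,255,0),-1)
    return o
A=draw(a,ct,90,110,440,270,1.7);B=draw(b,cs,110,140,400,450,1.06)
c=np.zeros((600,800,3),np.uint8);c[:A.shape[0],:A.shape[1]]=A;c[272:272+B.shape[0],:B.shape[1]]=B[:328]
cv2.imwrite('pics/v3.png',c)
E
```

```text
cam [ 281.52571851  -85.58725276 1190.37189362]
[5.45041030e+02 2.02785077e+02 2.40080080e-01 1.42185283e+00] [[-0.2 -0.5]
 [-1.   0.6]
 [ 0.2  1.4]
 [ 1.   0.4]
 [-0.2 -0.2]
 [ 0.1 -1.7]]
```

View pics/v3.png

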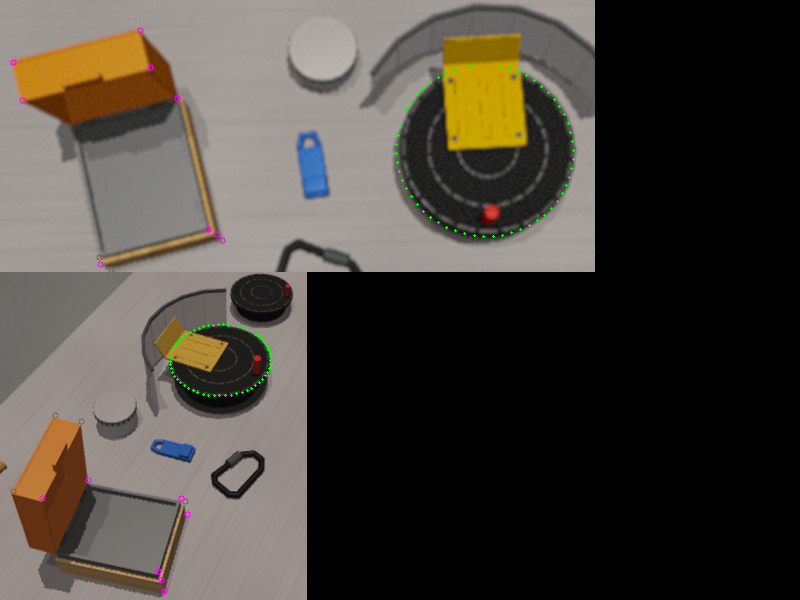

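```bash
python3 - <<'E'
from h import *
s,p,R=pose()
T=tool([0,0,-1],[1,0,0]); q=np.array([485,-207,140.])
print(rows([(q,T)],p,R))
E
```

```text
0.3574 -0.2622 0.0913 0.0000 0.0000 0.4228
```

Emit:
{"name": "move_arm", "arguments": {"rows": "0.030 -0.022 0.005 0 0 0.05; 0.08 -0.059 0.015 0 0 0.12; 0.13 -0.095 0.025 0 0 0.18; 0.18 -0.132 0.04 0 0 0.24; 0.23 -0.169 0.05 0 0 0.3; 0.275 -0.202 0.065 0 0 0.36; 0.32 -0.235 0.08 0 0 0.4228; 0.35 -0.257 0.088 0 0 0.4228; 0.3574 -0.2622 0.0913 0 0 0.4228; 0.3574 -0.2622 0.0913 0 0 0.4228", "gripper": 0, "squeeze": 20}}

```text
clock: 2.25
position: [485.0, -207.3, 139.9]
tool_rot: [0.0, 1.0, 0.0, -0.0]
wrist_force: [1.2, -0.0, 0.1]
gripper_width: 42.5
grip_force: 0.0
```

```bash
python3 - <<'E'
from h import *
s,p,R=pose();print(s['clock'],p,R.as_matrix().round(3),np.round(s['qpos'],3),s['gripper_width'])
im=bot.grab_frame('wrist');cv2.imwrite('pics/w1.png',im[...,::-1]);ci=bot.camera_info('wrist');print(ci)
E
```

```text
2.25 [ 484.96646823 -207.2630815   139.9039097 ] [[ 1.     0.001 -0.   ]
 [ 0.001 -1.    -0.   ]
 [-0.     0.    -1.   ]] [ 0.413  0.386 -0.088  1.975  0.048  0.783 -1.273] 42.541480865205536
{'fx': 371.64829954431775, 'fy': 371.64829954431775, 'cx': 319.62959397238114, 'cy': 234.5477295579313, 'R': array([[-1.60708415e-03, -9.99998061e-01,  1.13843548e-03],
       [-9.50665922e-01,  1.88095881e-03,  3.10210843e-01],
       [-3.10212382e-01, -5.83736884e-04, -9.50667101e-01]]), 't': array([-206.96647125,  449.26112848,  444.04474768])}
```

View pics/w1.png

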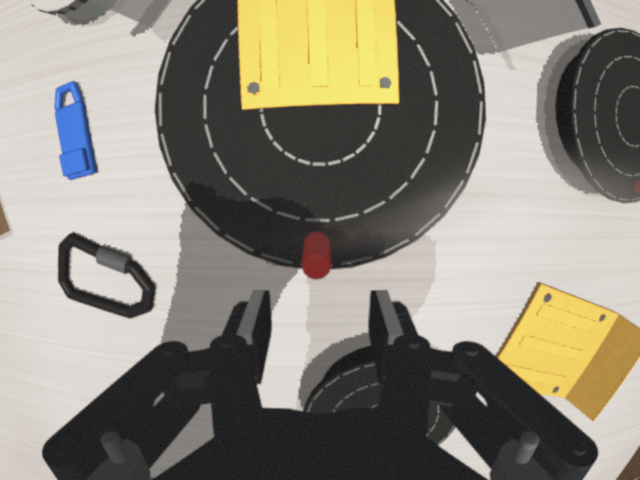

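```bash
cat >> h.py <<'E'
def fback(ci,px,z):
    d=np.array([px[0]-ci['cx'],px[1]-ci['cy']]);r=np.hypot(*d);th=r/ci['fx']
    v=np.r_[d/r*np.sin(th),np.cos(th)]@ci['R'];C=-ci['R'].T@ci['t'];return C+v*(z-C[2])/v[2]
def fproj(ci,X):
    p=ci['R']@np.array(X)+ci['t'];r=np.hypot(p[0],p[1]);th=np.arctan2(r,p[2]);return np.array([ci['cx'],ci['cy']])+ci['fx']*th*p[:2]/r
E
python3 - <<'E'
from h import *
ci=bot.camera_info('wrist')
print('cam',-ci['R'].T@ci['t'],'post',fback(ci,(316.5,266),100))
im=cv2.imread('pics/w1.png').astype(int)
red=((im[...,2]-im[...,1]>60)&(im[...,1]<60)).astype(np.uint8);red[:, :280]=0;red[:,350:]=0
ys,xs=np.nonzero(red);print(xs.min(),xs.max(),ys.min(),ys.max())
for X in([485,-207,100],[477,-207,100],[493,-207,60]):print(fproj(ci,X))
# axis from dashed middle: disc rim extreme left/right
for px in((155,110),(485,110)):print(fback(ci,px,60))
E
```

```text
cam [ 564.51281138 -207.55190624  283.00867782] post [ 487.13123461 -205.96466246  100.        ]
302 330 233 277
[318.44983503 269.65311157]
[318.49119112 283.09861918]
[318.53325044 232.65312968]
[ 574.24019669 -104.41106561   60.        ]
[ 573.96743544 -311.87049907   60.        ]
```

Emit:
{"name": "move_arm", "arguments": {"rows": "0.003 -0.001 0.02 0 0 0; 0.003 -0.001 0.045 0 0 0; 0.003 -0.001 0.062 0 0 0; 0.003 -0.001 0.068 0 0 0; 0.003 -0.001 0.068 0 0 0"}}

```text
clock: 2.92
position: [487.9, -206.6, 72.0]
tool_rot: [0.0, 1.0, -0.0, -0.0]
wrist_force: [0.5, -0.2, 0.7]
gripper_width: 42.7
grip_force: 0.0
```

Emit:
{"name": "move_arm", "arguments": {"rows": "0 0 0 0 0 0; 0 0 0 0 0 0; 0 0 0 0 0 0; 0 0 0 0 0 0; 0 0 0 0 0 0", "gripper": -1}}

```text
clock: 3.55
position: [488.6, -206.3, 72.7]
tool_rot: [0.0, 1.0, -0.0, 0.001]
wrist_force: [-1.0, -1.0, 5.3]
gripper_width: 15.3
grip_force: 21.7
```

```bash
python3 - <<'E'
from h import *
s,p,R=pose();print(s['clock'],p,s['gripper_width'],s['grip_force'])
ang=np.radians(np.r_[3,9,np.arange(16.5,165,7.5),167.5,172,175,177,178])  # disc turn
print(len(ang))
ax=np.array([572,-207.7]);r=p[:2]-ax
for k in range(0,len(ang),10):
    b=0 if k==0 else ang[k-1]
    t=[]
    p0=np.r_[ax+Ro.from_euler('z',b).as_matrix()[:2,:2]@r,p[2]];R0=Ro.from_euler('z',b)*R
    for g in ang[k:k+10]:
        t.append((np.r_[ax+Ro.from_euler('z',g).as_matrix()[:2,:2]@r,p[2]],Ro.from_euler('z',g)*R))
    print(np.degrees(ang[k:k+10]),rows(t,p0,R0))
E
```

```text
3.55 [ 488.55565105 -206.26485262   72.7485384 ] 15.293277429939552 21.746667623519897
27
[ 3.   9.  16.5 24.  31.5 39.  46.5 54.  61.5 69. ] 0.0000 0.0044 0.0000 0.0001 0.0000 -0.0524; 0.0008 0.0131 0.0000 0.0002 0.0001 -0.1571; 0.0030 0.0238 0.0000 0.0003 0.0002 -0.2880; 0.0066 0.0341 0.0000 0.0005 0.0002 -0.4189; 0.0115 0.0438 0.0000 0.0006 0.0003 -0.5498; 0.0177 0.0528 0.0001 0.0008 0.0004 -0.6807; 0.0250 0.0610 0.0001 0.0009 0.0005 -0.8116; 0.0332 0.0681 0.0001 0.0011 0.0005 -0.9425; 0.0424 0.0741 0.0001 0.0012 0.0006 -1.0734; 0.0522 0.0788 0.0001 0.0014 0.0007 -1.2043
[ 76.5  84.   91.5  99.  106.5 114.  121.5 129.  136.5 144. ] 0.0005 0.0109 0.0000 0.0001 0.0001 -0.1309; 0.0025 0.0216 0.0000 0.0003 0.0001 -0.2618; 0.0058 0.0320 0.0000 0.0004 0.0002 -0.3927; 0.0105 0.0419 0.0000 0.0006 0.0003 -0.5236; 0.0164 0.0511 0.0000 0.0007 0.0004 -0.6545; 0.0234 0.0594 0.0001 0.0009 0.0004 -0.7854; 0.0315 0.0668 0.0001 0.0010 0.0005 -0.9163; 0.0405 0.0730 0.0001 0.0012 0.0006 -1.0472; 0.0502 0.0780 0.0001 0.0013 0.0007 -1.1781; 0.0605 0.0817 0.0001 0.0015 0.0007 -1.3090
[151.5 159.  167.5 172.  175.  177.  178. ] 0.0005 0.0109 0.0000 0.0001 0.0001 -0.1309; 0.0025 0.0216 0.0000 0.0003 0.0001 -0.2618; 0.0064 0.0334 0.0000 0.0005 0.0002 -0.4102; 0.0091 0.0393 0.0000 0.0006 0.0003 -0.4887; 0.0112 0.0432 0.0000 0.0006 0.0003 -0.5411; 0.0127 0.0457 0.0000 0.0007 0.0003 -0.5760; 0.0135 0.0469 0.0000 0.0007 0.0003 -0.5934
```

Emit:
{"name": "move_arm", "arguments": {"rows": "0 0.0044 0 0 0 -0.0524; 0.0008 0.0131 0 0 0 -0.157; 0.003 0.0238 0 0 0 -0.288; 0.0066 0.0341 0 0 0 -0.419; 0.0115 0.0438 0 0 0 -0.55; 0.0177 0.0528 0 0 0 -0.681; 0.025 0.061 0 0 0 -0.8116; 0.0332 0.0681 0 0 0 -0.9425; 0.0424 0.0741 0 0 0 -1.0734; 0.0522 0.0788 0 0 0 -1.2043"}}

```text
clock: 4.8
position: [541.3, -285.1, 72.8]
tool_rot: [0.001, 0.823, 0.568, 0.0]
wrist_force: [0.2, 2.6, 4.9]
gripper_width: 15.1
grip_force: 21.7
```

Emit:
{"name": "move_arm", "arguments": {"rows": "0.0005 0.0109 0 0 0 -0.1309; 0.0025 0.0216 0 0 0 -0.2618; 0.0058 0.032 0 0 0 -0.3927; 0.0105 0.0419 0 0 0 -0.5236; 0.0164 0.0511 0 0 0 -0.6545; 0.0234 0.0594 0 0 0 -0.7854; 0.0315 0.0668 0 0 0 -0.9163; 0.0405 0.073 0 0 0 -1.0472; 0.0502 0.078 0 0 0 -1.1781; 0.0605 0.0817 0 0 0 -1.309"}}

```text
clock: 6.05
position: [638.7, -257.2, 72.8]
tool_rot: [0.0, 0.307, 0.952, 0.0]
wrist_force: [-3.7, 1.2, 6.0]
gripper_width: 15.3
grip_force: 21.9
```

Emit:
{"name": "move_arm", "arguments": {"rows": "0.0005 0.0109 0 0 0 -0.1309; 0.0025 0.0216 0 0 0 -0.2618; 0.0064 0.0334 0 0 0 -0.4102; 0.0091 0.0393 0 0 0 -0.4887; 0.0112 0.0432 0 0 0 -0.5411; 0.0127 0.0457 0 0 0 -0.576; 0.0135 0.0469 0 0 0 -0.5934; 0.0135 0.0469 0 0 0 -0.5934; 0.0135 0.0469 0 0 0 -0.5934; 0.0135 0.0469 0 0 0 -0.5934"}}

```text
clock: 7.3
position: [655.0, -211.8, 72.8]
tool_rot: [0.0, 0.018, 1.0, -0.0]
wrist_force: [-1.7, 0.2, 6.6]
gripper_width: 14.9
grip_force: 21.9
```

```bash
python3 - <<'E'
from h import *
s,p,R=pose();print(s['clock'],p,R.as_matrix().round(3),np.round(s['qpos'],3),s['gripper_width'],s['grip_force'],s['wrist_force'])
im=bot.grab_frame('top')[...,::-1];cv2.imwrite('pics/top1.png',im)
A=cv2.resize(im[100:270,290:470],None,fx=3.3,fy=3.3,interpolation=cv2.INTER_CUBIC);cv2.imwrite('pics/v5.png',A)
E
```

```text
7.3 [ 655.00294648 -211.80196805   72.84207168] [[-0.999  0.035  0.   ]
 [ 0.035  0.999 -0.   ]
 [-0.    -0.    -1.   ]] [ 0.764  0.868 -0.78   1.563  0.691  1.003  1.313] 14.89880663746343 21.859886348247528 [-1.73588365  0.18784239  6.56038954]
```

View pics/v5.png

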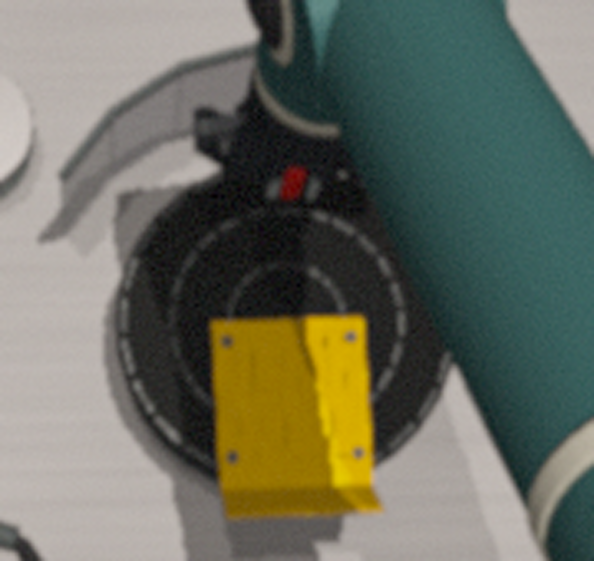

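Emit:
{"name": "move_arm", "arguments": {"rows": "0 0 0 0 0 0; 0 0 0 0 0 0; 0 0 0 0 0 0; 0 0 -0.03 0 0 0; 0 0 -0.07 0 0 0; 0 0 -0.09 0 0 0", "gripper": -0.3}}

```text
clock: 8.1
position: [655.7, -211.7, 164.1]
tool_rot: [0.001, 0.017, 1.0, -0.0]
wrist_force: [-0.0, -0.6, -0.2]
gripper_width: 30.0
grip_force: 0.0
```

```bash
cat > meas.py <<'E'
from h import *
def platefit(name,n,cam='top'):
    im=bot.grab_frame(cam)[...,::-1];cv2.imwrite(f'pics/{name}.png',im)
    ci=bot.camera_info(cam)
    hsv=cv2.cvtColor(im,cv2.COLOR_BGR2HSV)
    m=cv2.inRange(hsv,(22,150,60),(34,255,255));k=np.zeros_like(m);k[110:275,300:450]=m[110:275,300:450]
    c=max(cv2.findContours(k,0,1)[0],key=cv2.contourArea)[:,0]
    h=cv2.convexHull(c)
    return ci,h[:,0],im
def outline(p,z0=60):
    x,y,w=p;c,s=np.cos(w),np.sin(w)
    L=np.array([[52.5,46,0],[52.5,-46,0],[52.5,46,5],[52.5,-46,5],[-52.5,46,0],[-52.5,-46,0],[-72.5,46,37],[-72.5,-46,37],[-75.9,46,35],[-75.9,-46,35]])
    return np.c_[x+c*L[:,0]-s*L[:,1],y+s*L[:,0]+c*L[:,1],L[:,2]+z0]
def fit(ci,h,p0):
    def mask(pts):
        k=np.zeros((480*4,640*4),np.uint8);cv2.fillConvexPoly(k,cv2.convexHull((pts*4).astype(np.int32)),1);return k
    H=mask(h+0.5)
    from scipy.optimize import minimize
    f=minimize(lambda p:float((mask(proj(ci,outline([p[0]*10,p[1]*10,p[2]/5]))+0.5)!=H).sum()),[p0[0]/10,p0[1]/10,p0[2]*5],method='Nelder-Mead',options=dict(initial_simplex=None,xatol=.01,fatol=5))
    return np.array([f.x[0]*10,f.x[1]*10,f.x[2]/5]),f.fun/H.sum()
E
python3 - <<'E'
from meas import *
for i in range(2):
    ci,h,im=platefit(f'top2_{i}',0)
    print(bot.observe()['clock'],h.min(0),h.max(0),fit(ci,h,[518,-207,0.03]))
E
```

```text
8.15 [354 196] [404 255] (array([ 5.21748000e+02, -2.10027735e+02,  3.00095954e-02]), np.float64(0.06320393409930428))
8.2 [354 195] [404 256] (array([ 5.22200393e+02, -2.09741517e+02,  3.01189317e-02]), np.float64(0.04840806433843781))
```

```bash
python3 - <<'E'
from meas import *
ci=bot.camera_info('top');im=cv2.imread('pics/top2_1.png')
hsv=cv2.cvtColor(im,cv2.COLOR_BGR2HSV);m=cv2.inRange(hsv,(20,120,40),(36,255,255));k=np.zeros_like(m);k[110:275,300:450]=m[110:275,300:450]
c=max(cv2.findContours(k,0,1)[0],key=cv2.contourArea)[:,0];h=cv2.convexHull(c)[:,0]
for w in(-.03,0,.03,.06):print(fit(ci,h,[521,-209,w]))
u=[[353.9,197],[400.9,195.5]];print(back(ci,u,65),back(ci,[[359.1,256.7],[405.8,254.5]],97))
s,p,R=pose();print(p)
for w in [0.01]:
    o=np.array([521.5,-209.5,60]);Rz=Ro.from_euler('z',w)
    E=o+Rz.apply([-72.5,0,37]);a=Rz.apply([.5,0,-.866]);T=tool(a,Rz.apply([0,1,0]))
    print(E,rows([(E-a*60,T)],p,R))
E
```

```text
(array([ 5.21383646e+02, -2.11360353e+02, -2.97968128e-02]), np.float64(0.04675732439484906))
(array([ 5.21890757e+02, -2.10472469e+02,  1.53940621e-06]), np.float64(0.03598022784649002))
(array([ 5.21839048e+02, -2.09222009e+02,  2.99241585e-02]), np.float64(0.039077582366293995))
(array([ 5.21490430e+02, -2.09015417e+02,  6.11531892e-02]), np.float64(0.05087298724993105))
[[ 571.40622514 -163.36353029   65.        ]
 [ 572.5751959  -258.20253137   65.        ]] [[ 444.92743791 -167.32416122   97.        ]
 [ 447.33002853 -257.16286784   97.        ]]
[ 656.09189218 -211.873059    164.27076606]
[ 449.00362497 -210.22498792   97.        ] 0.2370 -0.0070 0.0144 -0.4151 -0.3948 1.4886
```

Emit:
{"name": "move_arm", "arguments": {"rows": "0.015 0 -0.005 -0.03 -0.03 0.1; 0.05 -0.001 -0.01 -0.07 -0.07 0.26; 0.09 -0.002 -0.015 -0.11 -0.11 0.42; 0.13 -0.003 -0.015 -0.16 -0.15 0.58; 0.165 -0.004 -0.01 -0.21 -0.2 0.74; 0.195 -0.005 -0.005 -0.255 -0.245 0.9; 0.22 -0.006 0 -0.3 -0.285 1.06; 0.234 -0.007 0.005 -0.345 -0.325 1.22; 0.237 -0.007 0.01 -0.385 -0.365 1.37; 0.237 -0.007 0.0144 -0.4151 -0.3948 1.4886", "gripper": 0}}

```text
clock: 9.45
position: [415.4, -210.1, 146.0]
tool_rot: [0.178, 0.682, 0.685, 0.183]
wrist_force: [7.3, -6.3, 2.3]
gripper_width: 42.5
grip_force: 0.0
```

```bash
python3 - <<'E'
from meas import *
s,p,R=pose();print(s['clock'],p,R.as_matrix().round(3),np.round(s['qpos'],3),s['gripper_width'])
im=bot.grab_frame('wrist')[...,::-1].copy();ci=bot.camera_info('wrist');cv2.imwrite('pics/w2.png',im)
for X in outline([520.5,-210.5,.015])[[2,3,4,5,6,7]]:
    q=fproj(ci,X);print(q.round());cv2.circle(im,tuple(int(v) for v in q),3,(255,0,255),1)
cv2.imwrite('pics/v6.png',im)
E
```

```text
9.45 [ 415.44673527 -210.11596957  145.9548217 ] [[-0.005  0.869  0.494]
 [ 1.     0.001  0.007]
 [ 0.006  0.494 -0.869]] [ 1.479  0.321 -0.975  2.374 -0.135  0.148  0.721] 42.52003226535773
[442. 168.]
[434. 272.]
[328. 176.]
[329. 301.]
[331. 188.]
[331. 332.]
```

View pics/v6.png

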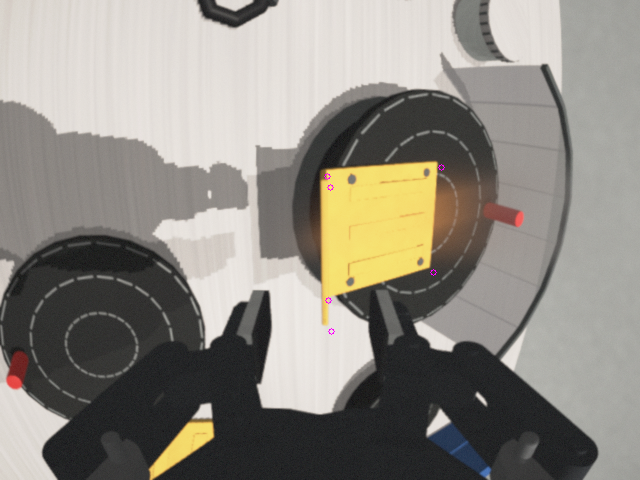

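Emit:
{"name": "move_arm", "arguments": {"rows": "0 0 0.01 0 0 0; 0 0 0.02 0 0 0; 0 0 0.02 0 0 0; 0 0 0.02 0 0 0"}}

```text
clock: 10.0
position: [427.5, -209.8, 129.4]
tool_rot: [0.18, 0.68, 0.687, 0.183]
wrist_force: [0.6, -0.2, -0.3]
gripper_width: 42.8
grip_force: 0.0
```

```bash
python3 - <<'E'
from meas import *
s,p,R=pose();print(s['clock'],p,R.as_matrix().round(3),np.round(s['qpos'],3),s['wrist_force'])
ci=bot.camera_info('wrist');im=bot.grab_frame('wrist')[...,::-1].copy();cv2.imwrite('pics/w3.png',im)
hsv=cv2.cvtColor(im,cv2.COLOR_BGR2HSV);m=cv2.inRange(hsv,(18,90,90),(36,255,255));m[:, :280]=0;m[:,470:]=0;m[400:]=0
c=max(cv2.findContours(m,0,1)[0],key=cv2.contourArea)[:,0];h=cv2.convexHull(c)
ap=cv2.approxPolyDP(h,6,True)[:,0];print(ap.tolist())
for X in outline([520.5,-210.5,.015])[[2,3,6,7]]: print(fproj(ci,X).round(1))
def corners(p):return np.array([fproj(ci,X) for X in outline(p)[[2,3,6,7]]])
np.save('c.npy',ap)
for q in [(517,-210.5,.015),(520.5,-207.5,.015),(520.5,-210.5,.05)]:print(q,corners(q).round(1).tolist())
E
```

```text
10.0 [ 427.53353058 -209.81187126  129.42700123] [[-0.012  0.869  0.495]
 [ 1.     0.01   0.007]
 [ 0.001  0.495 -0.869]] [ 1.088  0.277 -0.57   2.382 -0.99   0.153  1.536] [ 0.55772811 -0.16128127 -0.33290833]
[[442, 165], [433, 277], [318, 342], [318, 175]]
[443.3 168.8]
[433.1 279.8]
[321.9 190.9]
[322.1 346.3]
(517, -210.5, 0.015) [[440.2, 168.9], [430.2, 280.7], [315.7, 191.5], [316.9, 348.0]]
(520.5, -207.5, 0.015) [[443.5, 164.9], [433.5, 276.5], [322.0, 184.9], [322.1, 342.2]]
(520.5, -210.5, 0.05) [[442.0, 166.5], [434.6, 277.3], [319.2, 196.3], [324.5, 348.9]]
```

Emit:
{"name": "move_arm", "arguments": {"rows": "0.0005 0 0.01 0 0 0; 0.001 0 0.025 0 0 0; 0.001 0 0.04 0 0 0; 0.001 0 0.054 0 0 0; 0.001 0 0.062 0 0 0; 0.001 0 0.066 0 0 0; 0.001 0 0.066 0 0 0; 0.001 0 0.066 0 0 0"}}

```text
clock: 11.05
position: [462.7, -217.5, 91.6]
tool_rot: [0.165, 0.68, 0.691, 0.181]
wrist_force: [-0.3, 0.5, 0.6]
gripper_width: 42.7
grip_force: 0.0
```

```bash
python3 - <<'E'
from meas import *
s,p,R=pose();print(s['clock'],p,R.as_matrix().round(3),np.round(s['qpos'],3),s['wrist_force'])
im=bot.grab_frame('side')[...,::-1];A=cv2.resize(im[140:290,220:400],None,fx=2,fy=2,interpolation=2)
w=bot.grab_frame('wrist')[...,::-1];B=cv2.resize(w[100:440,200:480],(360,437))
c=np.zeros((440,730,3),np.uint8);c[:300,:360]=A;c[:437,365:725]=B;cv2.imwrite('pics/v7.png',c)
E
```

```text
11.05 [ 462.73394904 -217.51594532   91.60637175] [[-0.02   0.88   0.475]
 [ 1.     0.009  0.025]
 [ 0.018  0.475 -0.88 ]] [ 0.844  0.386 -0.348  2.32  -1.29   0.149  1.819] [-0.31995655  0.49591326  0.57820661]
```

View pics/v7.png

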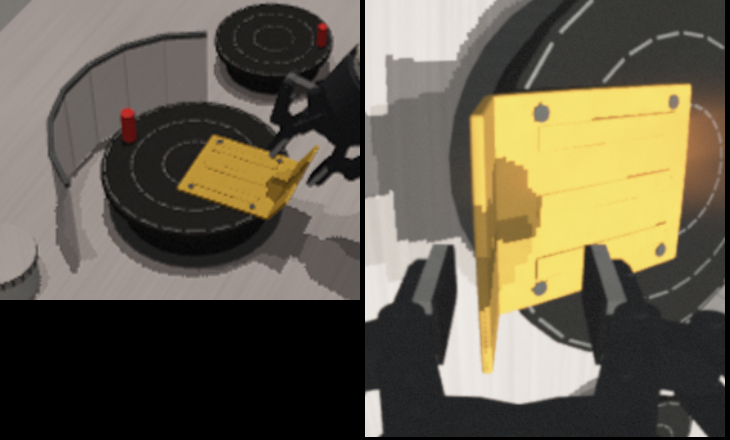

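```bash
cat > kin.py <<'E'
from h import *
import itertools
Q=np.array([[1.105,.468,-.012,1.603,.006,1.071,-.056],[.413,.386,-.088,1.975,.048,.783,-1.273],[.764,.868,-.78,1.563,.691,1.003,1.313],[1.479,.321,-.975,2.374,-.135,.148,.721],[1.088,.277,-.57,2.382,-.99,.153,1.536],[.844,.386,-.348,2.32,-1.29,.149,1.819]])
P=np.array([[266.67,-592.79,231.29],[485,-207.3,139.9],[655,-211.8,72.84],[415.45,-210.12,145.95],[427.53,-209.81,129.43],[462.73,-217.52,91.61]])
M=[Ro.from_quat([.97775,.20978,0,-.0009]).as_matrix(),[[1,.001,0],[.001,-1,0],[0,0,-1]],[[-.999,.035,0],[.035,.999,0],[0,0,-1]],
[[-.005,.869,.494],[1,.001,.007],[.006,.494,-.869]],[[-.012,.869,.495],[1,.01,.007],[.001,.495,-.869]],[[-.02,.88,.475],[1,.009,.025],[.018,.475,-.88]]]
M=Ro.from_matrix(np.array(M))
def fk(q,sg,L,off):
    R=np.eye(3);p=np.zeros(3)
    for i in range(7):
        p=p+R@L[i]
        v=np.zeros(3);v[1 if i%2 else 2]=sg[i]*q[i]
        R=R@Ro.from_rotvec(v).as_matrix()
    R=R@off; return p+R@L[7],R
E
python3 - <<'E'
from kin import *
best=[]
Z=np.zeros((8,3))
for s in itertools.product([1,-1],repeat=7):
    Rs=Ro.from_matrix(np.array([fk(q,s,Z,np.eye(3))[1] for q in Q]))
    D=(Rs.inv()*M);m=D.mean();e=np.degrees((m.inv()*D).magnitude()).max();best.append((e,s,m.as_rotvec()))
best.sort(key=lambda b:b[0]);print(best[:4])
e,s,off=best[0];off=Ro.from_rotvec(off).as_matrix()
def un(v):
    L=v.reshape(8,3);return L
r=lambda v:np.r_[np.concatenate([fk(q,s,un(v),off)[0]-p for q,p in zip(Q,P)]),v*.003]
f=least_squares(r,np.array([[0,0,300.]]+[[0,0,150.]]*7).ravel());print(f.x.reshape(8,3).round(1),f.fun[:18].round(1))
E
```

```text
[(np.float64(0.0774976209019508), (-1, 1, -1, 1, -1, 1, -1), array([-4.65565857e-05,  3.03091518e-04,  1.57089394e+00])), (np.float64(30.17832653755453), (-1, -1, -1, -1, -1, -1, -1), array([-0.40598279, -0.39268551,  1.53376752])), (np.float64(65.51018346290073), (1, -1, -1, -1, -1, -1, -1), array([ 0.21997622,  0.21049834, -2.74738276])), (np.float64(65.7723642668277), (-1, 1, -1, -1, 1, 1, 1), array([-1.74913085, -1.6158668 ,  0.39733029]))]
[[-2.900e+00  1.100e+00  1.469e+02]
 [ 1.400e+00 -1.360e+01  1.469e+02]
 [-3.400e+00 -1.360e+01  2.602e+02]
 [-1.000e-01 -2.500e+00  2.602e+02]
 [-7.200e+00 -2.500e+00  2.350e+02]
 [ 2.700e+00  1.000e-01  2.350e+02]
 [-2.700e+00  1.000e-01  1.536e+02]
 [ 5.000e-01  1.400e+00  1.536e+02]] [-0.   0.   0.   0.  -0.  -0.  -0.   0.   0.   0.  -0.  -0.  -0.   0.1
  0.1  0.  -0.  -0. ]
```

```bash
cat >> kin.py <<'E'
SG=(-1,1,-1,1,-1,1,-1);OFF=Ro.from_rotvec([0,0,np.pi/2]).as_matrix()
_r=lambda v:np.r_[np.concatenate([fk(q,SG,v.reshape(8,3),OFF)[0]-p for q,p in zip(Q,P)]),v*.003]
LK=least_squares(_r,np.array([[0,0,300.]]+[[0,0,150.]]*7).ravel()).x.reshape(8,3)
LO=np.array([-2.53,-.31,-1.57,.28,-1.29,.15,-2.92]);HI=np.array([2.53,2.02,1.55,2.44,4.43,1.84,2.92])
def ik(p,T,q0,mg=.03):
    Tm=T.as_matrix()
    def r(q):
        a,b=fk(q,SG,LK,OFF);return np.r_[(a-p)/5,Ro.from_matrix(Tm.T@b).as_rotvec()*40,.02*(q-q0)]
    f=least_squares(r,np.clip(q0,LO+mg+.01,HI-mg-.01),bounds=(LO+mg,HI-mg));return f.x,np.linalg.norm(f.fun[:3])*5,np.degrees(np.linalg.norm(f.fun[3:6])/40)
def grasp(E,w,psi=0,d=29,flip=1):
    Rz=Ro.from_euler('z',w);a=Rz.apply([.5,0,-.8660254]);t=Rz.apply([0,1,0])
    z=np.cos(psi)*a+np.sin(psi)*t;x=flip*(np.cos(psi)*t-np.sin(psi)*a)
    return np.array(E)+z*d,tool(z,x)
E
python3 - <<'E'
from kin import *
q0s=[Q[1],Q[0],Q[2],Q[5],np.array([0,.4,.5,2,-.3,.7,0])]
def best(p,T):
    o=[ik(p,T,q) for q in q0s];return min(o,key=lambda r:r[1]+r[2])
print('pick now')
for fl in(1,-1):
  for psi in(-50,-25,0,25,50):
    b=best(*grasp([446.5,-208.9,97],.015,np.radians(psi),29,fl));print(fl,psi,b[0].round(2),round(b[1],1),round(b[2],1))
c=np.load('case.npy');print('case')
for mx in(0,18):
 for w in(0,):
  for psi in(-50,-25,0,25,50):
   Rz=Ro.from_euler('z',c[2]+w);E=np.array([c[0],c[1],52])+Ro.from_euler('z',c[2]).apply([mx,0,0])+Rz.apply([-62.5,0,37])
   b=best(*grasp(E,c[2]+w,np.radians(psi)));print(mx,w,psi,b[0].round(2),round(b[1],1),round(b[2],1))
print('pick at lip azimuth')
for az in range(-160,181,20):
  if abs(az)<95: continue
  al=np.radians(az);E=np.array([570+125.5*np.cos(al),-207.5+125.5*np.sin(al),97])
  b=min((best(*grasp(E,al-np.pi,0,29,fl)) for fl in(1,-1)),key=lambda r:r[1]+r[2]);print(az,b[0].round(2),round(b[1],1),round(b[2],1))
E
```

```text
pick now
1 -50 [ 0.45  0.72 -0.61  2.4   1.86  1.31 -1.95] 0.0 0.0
1 -25 [ 1.29  1.1  -1.39  2.41  2.02  1.33 -1.37] 2.8 1.1
1 0 [ 1.6   1.11 -1.43  2.33  1.75  0.77 -0.88] 0.0 0.0
1 25 [ 0.94  0.56 -0.25  2.18 -1.03  0.64  1.77] 0.0 0.0
1 50 [ 1.53  1.08 -0.99  1.92 -0.1   0.86  1.05] 0.0 0.0
-1 -50 [ 0.5   0.74 -0.67  2.39  1.86  1.35  1.21] 0.0 0.0
-1 -25 [ 1.28  1.1  -1.39  2.41  2.03  1.33  1.76] 2.0 0.8
-1 0 [ 1.39  0.69 -1.04  2.33  1.78  0.29  2.04] 0.0 0.0
-1 25 [ 0.84  0.54 -0.14  2.18 -1.09  0.68 -1.33] 0.0 0.0
-1 50 [ 0.95  0.76 -0.19  1.95 -0.85  1.12 -1.43] 0.0 0.0
case
0 0 -50 [-0.73  0.73 -0.19  2.07  1.2   1.21 -1.88] 0.0 0.0
0 0 -25 [-0.4   0.57 -0.41  2.24  1.49  0.84 -1.93] 0.0 0.0
0 0 0 [ 0.59  1.21 -1.47  2.32  1.92  1.23 -1.62] 0.0 0.0
0 0 25 [ 0.89  1.44 -1.53  2.3   1.83  0.85 -1.18] 0.0 0.0
0 0 50 [ 0.56  0.81 -0.64  2.18 -1.26  0.56  1.78] 0.0 0.0
18 0 -50 [-0.73  0.74 -0.17  2.03  1.21  1.2  -1.85] 0.0 0.0
18 0 -25 [-0.41  0.58 -0.39  2.21  1.48  0.83 -1.9 ] 0.0 0.0
18 0 0 [ 0.58  1.2  -1.45  2.28  1.91  1.2  -1.6 ] 0.0 0.0
18 0 25 [ 0.87  1.4  -1.51  2.26  1.81  0.81 -1.17] 0.0 0.0
18 0 50 [ 0.53  0.82 -0.62  2.14 -1.24  0.57  1.74] 0.0 0.0
pick at lip azimuth
-160 [ 0.93  0.49 -0.3   2.22 -1.07  0.35  2.04] 0.0 0.0
-140 [ 0.35  0.6   0.49  2.05 -1.15  0.89 -0.76] 0.0 0.0
-120 [ 0.92  0.69 -0.26  1.79 -0.48  0.84 -1.03] 0.0 0.0
-100 [ 1.28  1.07 -1.02  1.53  0.4   1.12  1.7 ] 0.0 0.0
100 [ 0.21  0.62 -0.47  2.    1.08  0.94  0.74] 0.0 0.0
120 [-0.39  0.48  0.32  2.25  1.01  0.4   1.04] 0.0 0.0
140 [ 0.86  0.64 -0.99  2.34  1.72  0.81  0.99] 0.0 0.0
160 [ 1.23  0.73 -1.15  2.4   1.91  0.67  1.4 ] 0.0 0.0
180 [ 1.4   0.7  -1.06  2.34  1.8   0.32  2.01] 0.0 0.0
```

```bash
cat >> kin.py <<'E'
def gr2(E,w,psi,flip=1,depth=13,back=0):
    Rz=Ro.from_euler('z',w);a=Rz.apply([.5,0,-.8660254]);t=Rz.apply([0,1,0])
    z=np.cos(psi)*a+np.sin(psi)*t;x=flip*(np.cos(psi)*t-np.sin(psi)*a)
    return np.array(E)+a*depth+z*(19-back),tool(z,x)
def lipE(mid,w,z): return np.array([mid[0],mid[1],z])+Ro.from_euler('z',w).apply([-62.5,0,37])
E
python3 - <<'E'
from kin import *
c=np.load('case.npy')
seeds=[np.array([a,.7,b,2.1,d,.8,e]) for a,b in((.6,-.8),(-.3,.3),(.1,-.3)) for d in(-.7,.3,1.4) for e in(-1.5,1.5)]
def best(p,T):
    bm=(-1,None)
    for q in seeds:
        x,e,o=ik(p,T,q,.05)
        if e+o<.5:
            m=np.minimum(x-LO,HI-x).min()
            if m>bm[0]:bm=(m,x.round(2))
    return bm
for psi in(-60,-45,-30,-15,0,15,30,45):
    ps=np.radians(psi)
    pl=best(*gr2(lipE(c[:2]+Ro.from_euler('z',c[2]).apply([12,0,0])[:2],c[2],52),c[2],ps))
    pk=[]
    for az in(-120,-140,-160,180,160,140,120):
        al=np.radians(az);w=al-np.pi;mid=np.array([570,-207.5])+63*np.array([np.cos(al),np.sin(al)])
        pk.append(round(best(*gr2(lipE(mid,w,60),w,ps))[0],2))
    print(psi,'place',round(pl[0],2),pl[1],'pick',pk)
E
```

```text
-60 place 0.5 [-0.9   0.84  0.01  1.94  1.06  1.27 -1.81] pick [np.float64(0.09), -1, -1, np.float64(0.12), np.float64(0.34), np.float64(0.57), np.float64(0.42)]
-45 place 0.39 [-0.32  0.84 -0.68  2.05  1.42  1.44 -1.93] pick [np.float64(0.19), -1, -1, -1, np.float64(0.22), np.float64(0.46), np.float64(0.66)]
-30 place 0.28 [-0.06  0.82 -0.9   2.16  1.59  1.29 -1.91] pick [np.float64(0.14), np.float64(0.13), -1, -1, np.float64(0.13), np.float64(0.32), np.float64(0.55)]
-15 place 0.2 [ 0.27  0.92 -1.17  2.24  1.77  1.21 -1.82] pick [np.float64(0.39), np.float64(0.29), np.float64(0.12), -1, np.float64(0.07), np.float64(0.2), np.float64(0.4)]
0 place 0.15 [ 0.57  1.16 -1.42  2.29  1.91  1.16 -1.63] pick [np.float64(0.65), np.float64(0.42), np.float64(0.26), np.float64(0.1), -1, np.float64(0.1), np.float64(0.24)]
15 place 0.15 [ 0.7   1.01 -1.27  2.29  1.91  0.63 -1.55] pick [np.float64(0.72), np.float64(0.63), np.float64(0.41), np.float64(0.21), np.float64(0.07), -1, np.float64(0.11)]
30 place 0.19 [ 0.89  1.27 -1.38  2.24  1.7   0.54 -1.09] pick [np.float64(0.41), np.float64(0.68), np.float64(0.57), np.float64(0.34), np.float64(0.14), -1, -1]
45 place 0.23 [ 0.97  1.38 -1.34  2.15  1.12  0.4  -0.38] pick [np.float64(0.12), np.float64(0.37), np.float64(0.69), np.float64(0.48), np.float64(0.25), np.float64(0.05), -1]
```

Emit:
{"name": "move_arm", "arguments": {"rows": "0 0 -0.02 0 0 0; 0 0 -0.045 0 0 0; 0 0 -0.07 0.04 0 0; 0 0 -0.09 0.1 0 0; 0 0 -0.1 0.2 0 0; 0 0 -0.1 0.3 0 0; 0 0 -0.1 0.3 0 0", "gripper": -0.2}}

```text
clock: 12.02
position: [417.1, -219.7, 180.1]
tool_rot: [0.063, 0.696, 0.711, 0.076]
wrist_force: [-0.4, 0.6, -1.2]
gripper_width: 34.2
grip_force: 0.0
```

```bash
cat > interp.py <<'E'
from kin import *
from scipy.spatial.transform import Slerp
def path(p,R,way,n):
    "way: list of (pos,Rot); n: rows per segment"
    out=[];P=p;A=R
    for (q,T),k in zip(way,n):
        S=Slerp([0,1],Ro.concatenate([A,T]))
        for i in range(1,k+1):
            u=i/k;out.append((P+(np.array(q)-P)*u,S(u)))
        P=np.array(q,float);A=T
    return out
def show(tg,p,R,q=None):
    "print row text per 10, with predicted worst margin"
    b=(p,R)
    for k in range(0,len(tg),10):
        seg=tg[k:k+10];print(rows(seg,*b));b=seg[-1]
    if q is not None:
        x=np.array(q)
        w=9
        for t in tg:
            x,e,o=ik(*t,x,.01);w=min(w,np.minimum(x-LO,HI-x).min())
            if e+o>.5:print('IK',e,o)
        print('end q',x.round(2),'margin',round(w,2))
E
python3 - <<'E'
from interp import *
s,p,R=pose();print(s['clock'],p,R.as_matrix().round(3),np.round(s['qpos'],3))
T=tool([0,0,-1],[-1,.035,0])
show(path(p,R,[(np.array([480,-215,190.]),R),(np.array([655.5,-212,170]),T)],[2,9]),p,R,s['qpos'])
T=tool([0,0,-1],[1,-.035,0])
show(path(p,R,[(np.array([480,-215,190.]),R),(np.array([655.5,-212,170]),T)],[2,9]),p,R,s['qpos'])
E
```

```text
12.025 [ 417.11484273 -219.68256541  180.11972717] [[-0.022  0.98   0.196]
 [ 1.     0.019  0.021]
 [ 0.017  0.196 -0.98 ]] [ 0.334  0.158  0.167  2.197 -0.234  0.638  0.696]
0.0017 0.0318 0.0014 0.0000 0.0000 0.0000; 0.0034 0.0637 0.0027 0.0000 0.0000 0.0000; 0.0033 0.0824 0.0087 0.0190 0.0151 -0.1677; 0.0032 0.1011 0.0147 0.0380 0.0301 -0.3355; 0.0030 0.1197 0.0207 0.0570 0.0452 -0.5032; 0.0029 0.1384 0.0267 0.0761 0.0602 -0.6710; 0.0027 0.1571 0.0327 0.0951 0.0753 -0.8387; 0.0026 0.1758 0.0387 0.1141 0.0903 -1.0064; 0.0024 0.1945 0.0447 0.1331 0.1054 -1.1742; 0.0023 0.2132 0.0507 0.1521 0.1205 -1.3419
-0.0190 0.0042 0.0026 0.0190 0.0151 -0.1677
end q [ 0.34  0.6  -0.11  1.54  0.07  1.01  1.75] margin 0.31
0.0017 0.0318 0.0014 0.0000 0.0000 0.0000; 0.0034 0.0637 0.0027 0.0000 0.0000 0.0000; 0.0033 0.0824 0.0087 0.0153 -0.0193 0.1801; 0.0032 0.1011 0.0147 0.0306 -0.0386 0.3602; 0.0030 0.1197 0.0207 0.0459 -0.0579 0.5402; 0.0029 0.1384 0.0267 0.0612 -0.0772 0.7203; 0.0027 0.1571 0.0327 0.0764 -0.0965 0.9004; 0.0026 0.1758 0.0387 0.0917 -0.1158 1.0805; 0.0024 0.1945 0.0447 0.1070 -0.1352 1.2606; 0.0023 0.2132 0.0507 0.1223 -0.1545 1.4406
0.0193 0.0024 0.0026 0.0153 -0.0193 0.1801
end q [-0.1   0.64  0.54  1.58 -0.36  1.03 -1.06] margin 0.31
```

Emit:
{"name": "move_arm", "arguments": {"rows": "0.0017 0.0318 0 0 0 0; 0.0034 0.0637 0 0 0 0; 0.0033 0.0824 0.0087 0.019 0.015 -0.168; 0.0032 0.1011 0.0147 0.038 0.03 -0.3355; 0.003 0.1197 0.0207 0.057 0.045 -0.503; 0.0029 0.1384 0.0267 0.076 0.06 -0.671; 0.0027 0.1571 0.0327 0.095 0.075 -0.8387; 0.0026 0.1758 0.0387 0.114 0.09 -1.006; 0.0024 0.1945 0.0447 0.133 0.105 -1.174; 0.0023 0.2132 0.0507 0.152 0.1205 -1.342"}}

```text
clock: 13.28
position: [633.7, -213.6, 170.0]
tool_rot: [0.006, 0.1, 0.995, 0.011]
wrist_force: [-0.3, -0.6, 0.7]
gripper_width: 34.2
grip_force: 0.0
```

Emit:
{"name": "move_arm", "arguments": {"rows": "-0.01 0.002 0.0015 0.019 0.015 -0.1677; -0.019 0.0042 0.0026 0.019 0.015 -0.1677; -0.019 0.0042 0.0026 0.019 0.015 -0.1677; -0.019 0.0042 0.0026 0.019 0.015 -0.1677"}}

```text
clock: 13.78
position: [653.0, -213.6, 168.7]
tool_rot: [-0.001, 0.02, 1.0, 0.001]
wrist_force: [-1.1, 0.9, 0.2]
gripper_width: 34.4
grip_force: 0.0
```

```bash
python3 - <<'E'
from interp import *
s,p,R=pose();print(s['clock'],p,R.as_matrix().round(3),np.round(s['qpos'],3))
ci=bot.camera_info('wrist');im=bot.grab_frame('wrist')[...,::-1].copy();cv2.imwrite('pics/w4.png',im);k=im.astype(int)
red=((k[...,2]-k[...,1]>60)&(k[...,2]-k[...,0]>60)&(k[...,1]<90)).astype(np.uint8)
n,l,st,ce=cv2.connectedComponentsWithStats(red)
for i in range(1,n):
    if st[i,4]>100:print(st[i],ce[i])
pp=[655,-211.3];
for X in([*pp,100],[*pp,60]):print(fproj(ci,X))
E
```

```text
13.775 [ 653.0124977  -213.59568205  168.65981533] [[-0.999  0.04  -0.003]
 [ 0.04   0.999  0.001]
 [ 0.003  0.001 -1.   ]] [ 0.34   0.597 -0.106  1.547  0.07   1.005  1.746]
[  0 104  21  13 222] [  9.4954955 110.2972973]
[311 228  25  39 740] [322.11216216 247.82432432]
[322.23231968 253.75372776]
[321.81063133 233.67329635]
```

Emit:
{"name": "move_arm", "arguments": {"rows": "-0.001 0.001 0.03 0 0 0; -0.002 0.0022 0.06 0 0 0; -0.002 0.0022 0.085 0 0 0; -0.002 0.0022 0.096 0 0 0; -0.002 0.0022 0.096 0 0 0; -0.002 0.0022 0.096 0 0 0"}}

```text
clock: 14.58
position: [656.5, -211.2, 74.1]
tool_rot: [-0.0, 0.019, 1.0, 0.0]
wrist_force: [-0.2, 0.4, -0.6]
gripper_width: 34.1
grip_force: 0.0
```

Emit:
{"name": "move_arm", "arguments": {"rows": "0 0 0 0 0 0; 0 0 0 0 0 0; 0 0 0 0 0 0; 0 0 0 0 0 0", "gripper": -1}}

```text
clock: 15.08
position: [656.5, -211.1, 74.1]
tool_rot: [-0.0, 0.019, 1.0, 0.0]
wrist_force: [-0.7, 0.4, 5.3]
gripper_width: 15.0
grip_force: 21.3
```

```bash
python3 - <<'E'
from interp import *
s,p,R=pose();print(s['clock'],p,s['gripper_width'],s['grip_force'],s['wrist_force'])
ang=-np.radians(np.r_[3,9,16.5,24,31.5,39,44.5,48,50,51]);ax=np.array([572,-207.7]);r=p[:2]-ax
T=[(np.r_[ax+Ro.from_euler('z',g).as_matrix()[:2,:2]@r,p[2]],Ro.from_euler('z',g)*R) for g in ang]
show(T,p,R,s['qpos'])
E
```

```text
15.075 [ 656.46842956 -211.13396419   74.1058551 ] 15.049235282882231 21.266353726387024 [-0.74220115  0.44944379  5.28480004]
0.0001 -0.0044 -0.0000 -0.0000 -0.0000 0.0524; 0.0011 -0.0132 -0.0000 -0.0001 -0.0000 0.1571; 0.0035 -0.0240 -0.0000 -0.0001 -0.0001 0.2880; 0.0074 -0.0344 -0.0000 -0.0002 -0.0001 0.4189; 0.0126 -0.0441 -0.0000 -0.0002 -0.0002 0.5498; 0.0190 -0.0531 -0.0000 -0.0003 -0.0002 0.6807; 0.0244 -0.0592 -0.0000 -0.0003 -0.0002 0.7767; 0.0281 -0.0627 -0.0000 -0.0004 -0.0003 0.8378; 0.0304 -0.0647 -0.0000 -0.0004 -0.0003 0.8727; 0.0315 -0.0656 -0.0000 -0.0004 -0.0003 0.8901
end q [ 0.29  0.69  0.12  1.63 -0.11  0.83  1.1 ] margin 0.68
```

Emit:
{"name": "move_arm", "arguments": {"rows": "0 -0.0044 0 0 0 0.0524; 0.0011 -0.0132 0 0 0 0.157; 0.0035 -0.024 0 0 0 0.288; 0.0074 -0.0344 0 0 0 0.419; 0.0126 -0.0441 0 0 0 0.55; 0.019 -0.0531 0 0 0 0.681; 0.0244 -0.0592 0 0 0 0.7767; 0.0281 -0.0627 0 0 0 0.8378; 0.0304 -0.0647 0 0 0 0.8727; 0.0315 -0.0656 0 0 0 0.89"}}

```text
clock: 16.32
position: [622.4, -275.6, 74.1]
tool_rot: [-0.0, 0.448, 0.894, 0.0]
wrist_force: [-1.2, 0.5, 5.8]
gripper_width: 15.4
grip_force: 21.4
```

Emit:
{"name": "move_arm", "arguments": {"rows": "0 0 0 0 0 0; 0 0 0 0 0 0; 0 0 0 0 0 0"}}

```text
clock: 16.7
position: [622.5, -275.5, 74.1]
tool_rot: [-0.0, 0.447, 0.894, 0.0]
wrist_force: [-0.8, -0.6, 6.6]
gripper_width: 15.0
grip_force: 21.4
```

Emit:
{"name": "move_arm", "arguments": {"rows": "0 0 0 0 0 0; 0 0 0 0 0 0; 0 0 0 0 0 0; 0 0 -0.03 0 0 0; 0 0 -0.07 0 0 0; 0 0 -0.11 0 0 0; 0 0 -0.11 0 0 0", "gripper": -0.3}}

```text
clock: 17.58
position: [624.1, -276.4, 186.8]
tool_rot: [0.002, 0.447, 0.894, 0.0]
wrist_force: [-0.1, 0.8, -0.1]
gripper_width: 29.9
grip_force: 0.0
```

```bash
python3 - <<'E'
from interp import *
from meas import *
s,p,R=pose();print(s['clock'],p,R.as_matrix().round(3),np.round(s['qpos'],3))
ci,h,im=platefit('top3',0)
r=[fit(ci,h,[533,-172,w]) for w in(-.95,-.87,-.8)];print(r)
pl=min(r,key=lambda t:t[1])[0];w=pl[2];E=pl[:2]+Ro.from_euler('z',w).apply([-72.5,0,0])[:2]
np.save('pl.npy',pl)
o=im.copy()
for q in proj(ci,outline(pl)):cv2.circle(o,tuple(int(v) for v in q),1,(255,0,255),-1)
cv2.imwrite('pics/v8.png',cv2.resize(o[100:270,290:470],None,fx=3.3,fy=3.3,interpolation=cv2.INTER_CUBIC))
for ps in(-35,-45,-55):
  for fl in(1,-1):
    st=gr2([*E,97],w,np.radians(ps),fl,13,60);gp=gr2([*E,97],w,np.radians(ps),fl,13)
    print(ps,fl);show(path(p,R,[(np.array([500,-150,190.]),R),st,gp],[4,16,5]),p,R,s['qpos'])
E
```

```text
17.575 [ 624.06954175 -276.36102855  186.8336001 ] [[-0.599  0.8    0.004]
 [ 0.8    0.599 -0.002]
 [-0.004  0.003 -1.   ]] [ 0.271  0.561  0.139  1.566 -0.087  1.016  1.078]
[(array([ 547.57080144, -163.5064522 ,   -0.92005486]), np.float64(0.7215632320678244)), (array([ 544.90925686, -165.18789867,   -0.87269375]), np.float64(0.7133826646339196)), (array([ 543.34425382, -166.89174543,   -0.79226091]), np.float64(0.7037147213029413))]
-35 1
0.0439 -0.0059 -0.0010 0.0000 0.0000 0.0000; 0.0878 -0.0118 -0.0020 0.0000 0.0000 0.0000; 0.1316 -0.0177 -0.0029 0.0000 0.0000 0.0000; 0.1755 -0.0235 -0.0039 0.0000 0.0000 0.0000; 0.1784 -0.0213 0.0008 0.0010 -0.0542 0.0945; 0.1813 -0.0190 0.0055 0.0020 -0.1084 0.1890; 0.1841 -0.0167 0.0101 0.0031 -0.1626 0.2835; 0.1870 -0.0144 0.0148 0.0041 -0.2168 0.3780; 0.1899 -0.0121 0.0195 0.0051 -0.2710 0.4725; 0.1928 -0.0099 0.0242 0.0061 -0.3252 0.5670
0.0049 0.0000 0.0034 0.0010 -0.0542 0.0945; 0.0098 0.0000 0.0067 0.0020 -0.1084 0.1890; 0.0147 0.0000 0.0101 0.0031 -0.1626 0.2835; 0.0196 0.0001 0.0135 0.0041 -0.2168 0.3780; 0.0246 0.0001 0.0169 0.0051 -
[... 5732 characters left out ...]
.0690 0.0174 -0.0805; 0.0001 0.0110 0.0071 0.1381 0.0347 -0.1611; 0.0002 0.0165 0.0107 0.2071 0.0521 -0.2416; 0.0002 0.0221 0.0143 0.2761 0.0694 -0.3221; 0.0003 0.0276 0.0179 0.3452 0.0868 -0.4027; 0.0004 0.0331 0.0214 0.4142 0.1041 -0.4832; 0.0004 0.0386 0.0250 0.4832 0.1215 -0.5637; 0.0005 0.0441 0.0286 0.5523 0.1388 -0.6443; 0.0005 0.0496 0.0321 0.6213 0.1562 -0.7248; 0.0006 0.0551 0.0357 0.6903 0.1735 -0.8053
-0.0000 0.0000 0.0120 0.0000 0.0000 0.0000; -0.0000 0.0000 0.0240 0.0000 0.0000 0.0000; -0.0000 -0.0000 0.0360 0.0000 0.0000 0.0000; -0.0000 -0.0000 0.0480 0.0000 0.0000 0.0000; -0.0000 -0.0000 0.0600 0.0000 0.0000 0.0000
end q [-0.25  0.84  0.04  1.8   0.74  1.38  1.36] margin 0.36
```

View pics/v8.png

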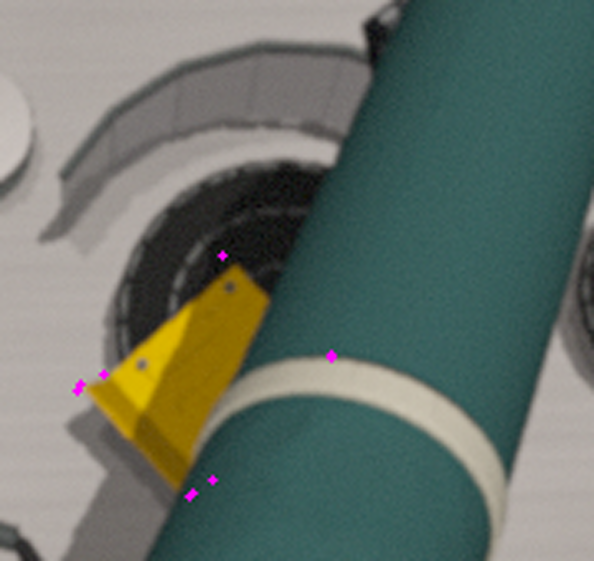

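```bash
python3 - <<'E'
from interp import *
s,p,R=pose()
pl=np.array([538.6,-166.5,-.875]);w=pl[2];np.save('pl.npy',pl)
E=np.r_[pl[:2]+Ro.from_euler('z',w).apply([-72.5,0,0])[:2],97]
print('E',E,back(bot.camera_info('top'),[[316.7,217.6],[345.5,248.5]],97))
ps=np.radians(-45);st=gr2(E,w,ps,-1,13,75);gp=gr2(E,w,ps,-1,13)
print(st[0])
show(path(p,R,[(np.array([500,-150,200.]),R),st],[4,11]),p,R,s['qpos'])
q,e,o=ik(*gp,s['qpos']);print(q.round(2))
c=np.load('case.npy');mid=c[:2]+Ro.from_euler('z',c[2]).apply([12,0,0])[:2]
show(path(gp[0],gp[1],[(gp[0]+[0,0,60],gp[1]),gr2(lipE(mid,c[2],110),c[2],ps,-1),gr2(lipE(mid,c[2],51),c[2],ps,-1)],[4,20,4]),p,R,q)
E
```

```text
E [ 492.12772778 -110.85309609   97.        ] [[ 523.40090485  -87.52886205   97.        ]
 [ 461.40844552 -141.69939665   97.        ]]
[513.99628911 -75.26336222 120.03452605]
0.0435 -0.0057 -0.0039 0.0000 0.0000 0.0000; 0.0871 -0.0115 -0.0078 0.0000 0.0000 0.0000; 0.1306 -0.0172 -0.0117 0.0000 0.0000 0.0000; 0.1742 -0.0229 -0.0157 0.0000 0.0000 0.0000; 0.1788 -0.0178 -0.0084 0.0881 0.0165 -0.1180; 0.1835 -0.0127 -0.0011 0.1763 0.0331 -0.2360; 0.1882 -0.0077 0.0061 0.2644 0.0496 -0.3539; 0.1929 -0.0026 0.0134 0.3525 0.0661 -0.4719; 0.1976 0.0025 0.0207 0.4406 0.0827 -0.5899; 0.2022 0.0076 0.0280 0.5288 0.0992 -0.7079
-0.0014 0.0094 0.0034 0.0881 0.0165 -0.1180; -0.0027 0.0187 0.0067 0.1763 0.0331 -0.2360; -0.0041 0.0281 0.0101 0.2644 0.0496 -0.3539; -0.0055 0.0374 0.0134 0.3525 0.0661 -0.4719; -0.0068 0.0468 0.0168 0.4406 0.0827 -0.5899
end q [-0.28  0.73 -0.01  1.77  0.67  1.38  1.37] margin 0.46
[-0.27  0.77  0.08  1.86  0.7   1.22  1.36]
0.1964 -0.0185 0.0952 0.9694 0.1819 -1.2978; 0.1964 -0.0185 0.0802 0.9694 0.1819 -1.2978; 0.1963 -0.0185 0.0652 0.9694 0.1819 -1.2978; 0.1963 -
[... 510 characters left out ...]
0 0.1707 -0.1394 -0.1707; -0.0457 0.0382 -0.0720 0.2049 -0.1673 -0.2049; -0.0533 0.0445 -0.0840 0.2390 -0.1951 -0.2390; -0.0610 0.0509 -0.0960 0.2731 -0.2230 -0.2731; -0.0686 0.0572 -0.1080 0.3073 -0.2509 -0.3073; -0.0762 0.0636 -0.1200 0.3414 -0.2788 -0.3414
-0.0117 -0.0009 -0.0102 0.0341 -0.0279 -0.0341; -0.0235 -0.0018 -0.0204 0.0683 -0.0558 -0.0683; -0.0352 -0.0028 -0.0305 0.1024 -0.0836 -0.1024; -0.0470 -0.0037 -0.0407 0.1366 -0.1115 -0.1366; -0.0560 0.0037 -0.0317 0.1366 -0.1115 -0.1366; -0.0651 0.0111 -0.0226 0.1366 -0.1115 -0.1366; -0.0741 0.0184 -0.0136 0.1366 -0.1115 -0.1366; -0.0831 0.0258 -0.0046 0.1366 -0.1115 -0.1366
end q [-0.74  0.71 -0.15  2.06  1.23  1.1   1.28] margin 0.37
```

Emit:
{"name": "move_arm", "arguments": {"rows": "0.0435 -0.0057 -0.004 0 0 0; 0.0871 -0.0115 -0.008 0 0 0; 0.1306 -0.0172 -0.0117 0 0 0; 0.1742 -0.0229 -0.0157 0 0 0; 0.1788 -0.0178 -0.0084 0.088 0.0165 -0.118; 0.1835 -0.0127 -0.0011 0.176 0.033 -0.236; 0.1882 -0.0077 0.0061 0.264 0.05 -0.354; 0.1929 -0.0026 0.0134 0.3525 0.066 -0.472; 0.1976 0.0025 0.0207 0.4406 0.083 -0.59; 0.2022 0.0076 0.028 0.5288 0.099 -0.708", "gripper": 0}}

```text
clock: 18.88
position: [506.0, -108.8, 153.6]
tool_rot: [-0.16, 0.095, 0.96, -0.208]
wrist_force: [-1.0, 0.3, -0.6]
gripper_width: 42.9
grip_force: 0.0
```

Emit:
{"name": "move_arm", "arguments": {"rows": "-0.0014 0.0094 0.0034 0.088 0.0165 -0.118; -0.0027 0.0187 0.0067 0.176 0.033 -0.236; -0.0041 0.0281 0.0101 0.264 0.05 -0.354; -0.0055 0.0374 0.0134 0.3525 0.066 -0.472; -0.0068 0.0468 0.0168 0.4406 0.0827 -0.59; -0.0068 0.0468 0.0168 0.4406 0.0827 -0.59; -0.0068 0.0468 0.0168 0.4406 0.0827 -0.59"}}

```text
clock: 19.75
position: [512.8, -75.9, 118.8]
tool_rot: [-0.267, -0.211, 0.873, -0.35]
wrist_force: [0.6, -0.2, 0.1]
gripper_width: 42.8
grip_force: 0.0
```

```bash
python3 - <<'E'
from interp import *
from meas import *
s,p,R=pose();print(s['clock'],p,R.as_matrix().round(3),np.round(s['qpos'],3))
ci=bot.camera_info('wrist');im=bot.grab_frame('wrist')[...,::-1].copy();cv2.imwrite('pics/w5.png',im)
ct,h,tim=platefit('top4',0)
for X in outline(np.load('pl.npy'))[[2,3,4,5,6,7]]:
    q=fproj(ci,X);print(q.round());cv2.circle(im,tuple(int(v) for v in q),3,(255,0,255),1)
cv2.imwrite('pics/v9.png',im)
for w in(-.93,-.87,-.8):print(fit(ct,h,[538.6,-166.5,w]))
E
```

```text
19.75 [512.80940715 -75.90579533 118.79163324] [[-0.768 -0.555 -0.319]
 [-0.18   0.666 -0.724]
 [ 0.614 -0.499 -0.612]] [-0.284  0.738 -0.014  1.769  0.664  1.387  1.358]
[196. 355.]
[208. 245.]
[320. 348.]
[320. 216.]
[318. 334.]
[318. 181.]
(array([ 537.750693  , -172.10815534,   -0.86702469]), np.float64(0.03242280026946563))
(array([ 537.58029857, -172.16934081,   -0.85588371]), np.float64(0.03285742225699198))
(array([ 538.14055912, -171.68597381,   -0.85161438]), np.float64(0.03159701849316557))
```

View pics/v9.png

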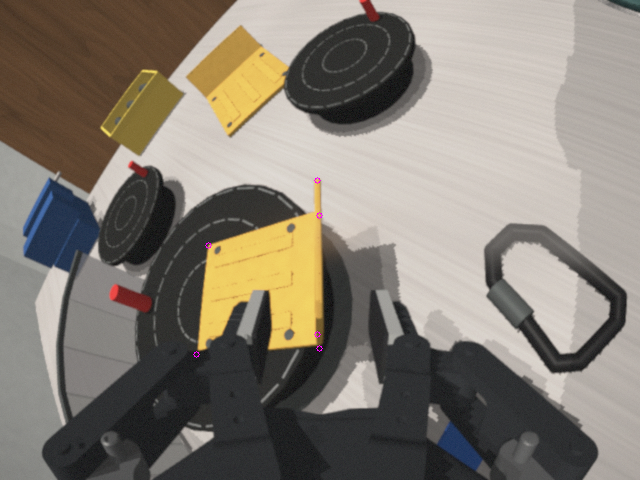

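Emit:
{"name": "move_arm", "arguments": {"rows": "0 0 0.015 0 0 0; 0 0 0.035 0 0 0; 0 0 0.052 0 0 0; 0 0 0.065 0 0 0; 0 0 0.073 0 0 0; 0 0 0.073 0 0 0; 0 0 0.073 0 0 0"}}

```text
clock: 20.72
position: [490.3, -127.2, 74.2]
tool_rot: [-0.267, -0.212, 0.873, -0.35]
wrist_force: [-0.1, 0.0, 0.6]
gripper_width: 42.3
grip_force: 0.0
```

```bash
python3 - <<'E'
from interp import *
from meas import *
s,p,R=pose();print(s['clock'],p,np.round(s['qpos'],3),s['wrist_force'])
gp=gr2(np.r_[492.1,-110.9,97],-.875,np.radians(-45),-1,13);print(gp[0])
ci=bot.camera_info('wrist');im=bot.grab_frame('wrist')[...,::-1].copy()
for X in outline(np.load('pl.npy'))[[2,3,4,5,6,7]]:
    q=fproj(ci,X);cv2.circle(im,tuple(int(v) for v in q),3,(255,0,255),1)
cv2.imwrite('pics/v10.png',im[100:420,140:560])
E
```

```text
20.725 [ 490.28907429 -127.23987903   74.23073804] [-0.233  0.776  0.013  1.853  0.724  1.257  1.323] [-0.06527014  0.01940449  0.63593357]
[ 490.26041613 -129.65682859   74.10659357]
```

View pics/v10.png

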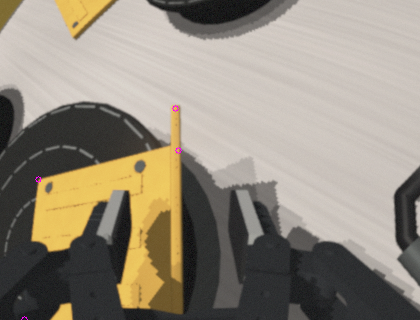

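I've now used up the picture allowance, so from here I'll work from the numbers alone. In the last one the lip (column 318) lies midway between the pads and parallel to them, so I'll close the fingers.

Emit:
{"name": "move_arm", "arguments": {"rows": "0 0 0 0 0 0; 0 0 0 0 0 0; 0 0 0 0 0 0; 0 0 0 0 0 0; 0 0 0 0 0 0; 0 0 0 0 0 0", "gripper": -1, "squeeze": 70}}

```text
clock: 21.52
position: [490.2, -128.2, 75.0]
tool_rot: [-0.267, -0.212, 0.872, -0.351]
wrist_force: [1.3, -0.6, 6.3]
gripper_width: 3.4
grip_force: 68.7
```

```bash
python3 - <<'E'
from interp import *
s,p,R=pose();print(s['clock'],p,s['gripper_width'],s['grip_force'],s['wrist_force'])
u=[(p+[0,0,z],R) for z in(3,10,22,37,52,62,65,65)]
show(u,p,R,s['qpos'])
E
```

```text
21.525 [ 490.18905769 -128.24410383   74.97277858] 3.4168547712434054 68.68963837623596 [ 1.2970217  -0.61371158  6.29969627]
0.0018 -0.0015 -0.0018 0.0000 0.0000 0.0000; 0.0061 -0.0050 -0.0061 0.0000 0.0000 0.0000; 0.0135 -0.0110 -0.0134 0.0000 0.0000 0.0000; 0.0227 -0.0185 -0.0226 0.0000 0.0000 0.0000; 0.0319 -0.0259 -0.0318 0.0000 0.0000 0.0000; 0.0381 -0.0309 -0.0379 0.0000 0.0000 0.0000; 0.0399 -0.0324 -0.0397 0.0000 0.0000 0.0000; 0.0399 -0.0324 -0.0397 0.0000 0.0000 0.0000
end q [-0.22  0.66  0.01  1.86  0.71  1.34  1.4 ] margin 0.5
```

Gripped: 3.4 mm opening, 69 N. Lifting straight up.

Emit:
{"name": "move_arm", "arguments": {"rows": "0.0018 -0.0015 -0.0018 0 0 0; 0.0061 -0.005 -0.0061 0 0 0; 0.0135 -0.011 -0.0134 0 0 0; 0.0227 -0.0185 -0.0226 0 0 0; 0.0319 -0.0259 -0.0318 0 0 0; 0.0381 -0.0309 -0.0379 0 0 0; 0.0399 -0.0324 -0.0397 0 0 0; 0.0399 -0.0324 -0.0397 0 0 0; 0.0399 -0.0324 -0.0397 0 0 0"}}

```text
clock: 22.65
position: [489.6, -127.9, 138.7]
tool_rot: [-0.267, -0.212, 0.872, -0.35]
wrist_force: [0.1, 0.4, -1.8]
gripper_width: 3.0
grip_force: 68.2
```

```bash
cat >> meas.py <<'E'
PX=np.array([[52.5,46,5],[52.5,-46,5],[-72.5,46,37],[-72.5,-46,37],[-52.5,46,0],[-52.5,-46,0],[52.5,46,0],[52.5,-46,0],[-75.9,46,35],[-75.9,-46,35]],float)
def hold(p,R,base,names=('side',)):
    "plate pose in the tool frame: silhouette not used; returns base prediction and side/top yellow masks"
    pass
E
python3 - <<'E'
from interp import *
from meas import *
s,p,R=pose();print(s['clock'],p,R.as_matrix().round(3),s['gripper_width'],s['grip_force'],s['wrist_force'])
# nominal plate pose relative to tool at grasp
ps=np.radians(-45);Rz=Ro.from_euler('z',-.875)
g=gr2(np.zeros(3),-.875,ps,-1,13)  # TCP for E at origin
pr=R*g[1].inv()*Rz; print('plate up axis, yaw nominal',pr.as_matrix()[:,2].round(3),pr.as_euler('ZYX').round(3))
Epos=p-(R*g[1].inv()).apply(g[0]); org=Epos-pr.apply([-72.5,0,37]);print('nominal origin',org)
for cam in('top','side','wrist'):
    ci=bot.camera_info(cam);im=bot.grab_frame(cam)[...,::-1];cv2.imwrite(f'pics/l_{cam}.png',im)
    hsv=cv2.cvtColor(im,cv2.COLOR_BGR2HSV);m=cv2.inRange(hsv,(18,110,60),(36,255,255))
    pj=np.array([fproj(ci,org+pr.apply(X)) if cam=='wrist' else proj(ci,org+pr.apply(X))[0] for X in PX])
    lo,hi=pj.min(0).astype(int)-25,pj.max(0).astype(int)+25
    k=np.zeros_like(m);k[max(lo[1],0):hi[1],max(lo[0],0):hi[0]]=m[max(lo[1],0):hi[1],max(lo[0],0):hi[0]]
    c=max(cv2.findContours(k,0,1)[0],key=cv2.contourArea);h=cv2.convexHull(c)
    print(cam,pj.round().astype(int).tolist());print('  seen',cv2.approxPolyDP(h,4,True)[:,0].tolist())
E
```

```text
22.65 [ 489.58253827 -127.90396511  138.70011059] [[-0.767 -0.557 -0.318]
 [-0.183  0.665 -0.724]
 [ 0.615 -0.497 -0.612]] 2.9666401228614774 68.18909883499146 [ 0.10453808  0.36516443 -1.82787458]
plate up axis, yaw nominal [ 0.004 -0.001  1.   ] [-0.875  0.003 -0.002]
nominal origin [ 537.85055962 -164.76852185  124.37839105]
top [[362, 171], [394, 206], [312, 208], [346, 246], [320, 206], [353, 242], [362, 171], [394, 206], [311, 210], [344, 247]]
  seen [[365, 171], [397, 207], [347, 247], [329, 227], [331, 199]]
side [[295, 202], [337, 195], [308, 233], [354, 224], [306, 239], [351, 231], [295, 204], [337, 196], [308, 235], [355, 226]]
  seen [[311, 200], [338, 195], [356, 224], [353, 230], [329, 229]]
wrist [[166, 422], [180, 281], [319, 449], [319, 210], [322, 440], [322, 252], [173, 423], [185, 284], [331, 449], [329, 210]]
  seen [[321, 206], [326, 412], [309, 413], [171, 368], [181, 280]]
```

```bash
cat > plan.py <<'E'
from interp import *
c=np.load('case.npy');ps=np.radians(-45);Rc=Ro.from_euler('z',c[2])
def tgt(mx,my,z,dyaw=0):
    mid=c[:2]+Rc.apply([mx-1.5,my+2.7,0])[:2];w=c[2]+dyaw
    return gr2(lipE(mid,w,z),w,ps,-1,13)
E
python3 - <<'E'
from plan import *
s,p,R=pose();print(p)
A=tgt(-45,0,135);print(A[0],tgt(0,0,52)[0])
show(path(p,R,[(p+[-20,40,25],R),A,tgt(-10,0,110)],[3,17,4]),p,R,s['qpos'])
E
```

```text
[ 489.63766102 -127.91156864  138.72253111]
[454.55826788 169.58274158 149.10659357] [498.26762002 180.28286007  66.10659357]
0.0078 0.0084 -0.0126 0.0000 0.0000 0.0000; 0.0156 0.0169 -0.0253 0.0000 0.0000 0.0000; 0.0234 0.0253 -0.0379 0.0000 0.0000 0.0000; 0.0208 0.0363 -0.0481 0.0403 -0.0328 -0.0400; 0.0182 0.0473 -0.0582 0.0806 -0.0656 -0.0800; 0.0156 0.0583 -0.0684 0.1209 -0.0984 -0.1199; 0.0130 0.0693 -0.0785 0.1613 -0.1312 -0.1599; 0.0103 0.0803 -0.0887 0.2016 -0.1641 -0.1999; 0.0077 0.0913 -0.0989 0.2419 -0.1969 -0.2399; 0.0051 0.1023 -0.1090 0.2822 -0.2297 -0.2799
-0.0076 0.0064 -0.0115 0.0403 -0.0328 -0.0400; -0.0152 0.0129 -0.0229 0.0806 -0.0656 -0.0800; -0.0229 0.0193 -0.0344 0.1209 -0.0984 -0.1199; -0.0305 0.0257 -0.0459 0.1613 -0.1312 -0.1599; -0.0381 0.0321 -0.0573 0.2016 -0.1641 -0.1999; -0.0457 0.0386 -0.0688 0.2419 -0.1969 -0.2399; -0.0534 0.0450 -0.0803 0.2822 -0.2297 -0.2799; -0.0610 0.0514 -0.0917 0.3225 -0.2625 -0.3199; -0.0686 0.0579 -0.1032 0.3628 -0.2953 -0.3598; -0.0762 0.0643 -0.1147 0.4032 -0.3281 -0.3998
-0.0069 -0.0045 0.0069 0.0000 0.0000 -0.0000; -0.0138 -0.0089 0.0138 0.0000 0.0000 -0.0000; -0.0208 -0.0134 0.0208 0.0000 0.0000 -0.0000; -0.0277 -0.0178 0.0277 0.0000 0.0000 -0.0000
end q [-0.67  0.59 -0.26  2.1   1.18  1.19  1.35] margin 0.28
```

Emit:
{"name": "move_arm", "arguments": {"rows": "0.0078 0.0084 -0.0126 0 0 0; 0.0156 0.0169 -0.0253 0 0 0; 0.0234 0.0253 -0.0379 0 0 0; 0.0208 0.0363 -0.0481 0.0403 -0.0328 -0.04; 0.0182 0.0473 -0.0582 0.0806 -0.0656 -0.08; 0.0156 0.0583 -0.0684 0.1209 -0.0984 -0.12; 0.013 0.0693 -0.0785 0.1613 -0.1312 -0.16; 0.0103 0.0803 -0.0887 0.2016 -0.1641 -0.2; 0.0077 0.0913 -0.0989 0.2419 -0.1969 -0.24; 0.0051 0.1023 -0.109 0.2822 -0.2297 -0.28"}}

```text
clock: 24.05
position: [463.6, 19.2, 158.0]
tool_rot: [-0.179, -0.406, 0.801, -0.402]
wrist_force: [-0.5, 0.1, -1.9]
gripper_width: 3.1
grip_force: 68.3
```

Emit:
{"name": "move_arm", "arguments": {"rows": "-0.0076 0.0064 -0.0115 0.0403 -0.0328 -0.04; -0.0152 0.0129 -0.0229 0.0806 -0.0656 -0.08; -0.0229 0.0193 -0.0344 0.1209 -0.0984 -0.12; -0.0305 0.0257 -0.0459 0.1613 -0.1312 -0.16; -0.0381 0.0321 -0.0573 0.2016 -0.1641 -0.2; -0.0457 0.0386 -0.0688 0.2419 -0.1969 -0.24; -0.0534 0.045 -0.0803 0.2822 -0.2297 -0.28; -0.061 0.0514 -0.0917 0.3225 -0.2625 -0.32; -0.0686 0.0579 -0.1032 0.3628 -0.2953 -0.36; -0.0762 0.0643 -0.1147 0.4032 -0.3281 -0.4"}}

```text
clock: 25.3
position: [454.6, 170.6, 149.4]
tool_rot: [0.039, 0.642, -0.627, 0.439]
wrist_force: [-0.1, -0.1, -1.6]
gripper_width: 2.9
grip_force: 68.3
```

```bash
python3 - <<'E'
from plan import *
from meas import *
s,p,R=pose();print(s['clock'],p,np.round(s['qpos'],2),s['gripper_width'],s['grip_force'],s['wrist_force'])
show(path(p,R,[tgt(-45,0,125),tgt(-8,0,105)],[2,5]),p,R,s['qpos'])
E
```

```text
25.3 [454.60629051 170.62022724 149.44066716] [-0.71  0.52 -0.3   2.16  1.12  1.22  1.34] 2.8882634257158157 68.3083176612854 [-0.06944924 -0.13468738 -1.58977508]
-0.0028 0.0027 0.0035 -0.0016 0.0011 0.0012; -0.0055 0.0054 0.0069 -0.0032 0.0022 0.0023; -0.0106 0.0010 0.0120 -0.0032 0.0022 0.0023; -0.0156 -0.0034 0.0171 -0.0032 0.0022 0.0023; -0.0207 -0.0078 0.0222 -0.0032 0.0022 0.0023; -0.0257 -0.0122 0.0273 -0.0032 0.0022 0.0023; -0.0307 -0.0166 0.0324 -0.0032 0.0022 0.0023
end q [-0.68  0.6  -0.26  2.1   1.18  1.18  1.34] margin 0.27
```

Now a numeric check of the plate over the case, with moves to z ≈ 105.

Emit:
{"name": "move_arm", "arguments": {"rows": "-0.0028 0.0027 0.0035 -0.0016 0.0011 0.0012; -0.0055 0.0054 0.0069 -0.0032 0.0022 0.0023; -0.0106 0.001 0.012 -0.0032 0.0022 0.0023; -0.0156 -0.0034 0.0171 -0.0032 0.0022 0.0023; -0.0207 -0.0078 0.0222 -0.0032 0.0022 0.0023; -0.0257 -0.0122 0.0273 -0.0032 0.0022 0.0023; -0.0307 -0.0166 0.0324 -0.0032 0.0022 0.0023; -0.0307 -0.0166 0.0324 -0.0032 0.0022 0.0023"}}

```text
clock: 26.3
position: [491.0, 177.1, 118.9]
tool_rot: [0.041, 0.639, -0.63, 0.438]
wrist_force: [-0.6, 0.6, -1.5]
gripper_width: 3.4
grip_force: 68.3
```

```bash
python3 - <<'E'
from plan import *
from meas import *
s,p,R=pose();print(s['clock'],p,np.round(s['qpos'],2),s['gripper_width'],s['wrist_force'])
Rz=Ro.from_euler('z',-.875);g=gr2(np.zeros(3),-.875,ps,-1,13)
pr=R*g[1].inv()*Rz;org=p-(R*g[1].inv()).apply(g[0])-pr.apply([-72.5,0,37])+pr.apply([1.5,-2.7,0])
mid=org+pr.apply([-10,0,0]);print('mid in case',Rc.inv().apply(mid-[c[0],c[1],0]).round(1),pr.as_euler('ZYX').round(3))
for cam in('top','side'):
    ci=bot.camera_info(cam);im=bot.grab_frame(cam)[...,::-1];cv2.imwrite(f'pics/m_{cam}.png',im)
    hsv=cv2.cvtColor(im,cv2.COLOR_BGR2HSV);m=cv2.inRange(hsv,(21,130,60),(36,255,255))
    pj=proj(ci,org+pr.apply(PX));lo,hi=pj.min(0).astype(int)-20,pj.max(0).astype(int)+20
    k=np.zeros_like(m);k[lo[1]:hi[1],lo[0]:hi[0]]=m[lo[1]:hi[1],lo[0]:hi[0]]
    cc=max(cv2.findContours(k,0,1)[0],key=cv2.contourArea);h=cv2.convexHull(cc)
    print(cam,pj[:8].round().astype(int).tolist());print('  seen',cv2.approxPolyDP(h,3,True)[:,0].tolist())
show(path(p,R,[tgt(0,0,75),tgt(0,0,52.5)],[5,6]),p,R,s['qpos'])
E
```

```text
26.3 [491.00010393 177.06793773 118.86801638] [-0.69  0.61 -0.26  2.09  1.17  1.19  1.33] 3.3947758525956866 [-0.57917008  0.61424568 -1.5424911 ]
mid in case [ -7.8  -1.6 104.8] [ 0.235  0.    -0.   ]
top [[138, 187], [184, 176], [145, 246], [194, 234], [149, 239], [196, 227], [138, 188], [185, 176]]
  seen [[185, 177], [196, 234], [172, 240], [147, 226], [138, 188]]
side [[178, 380], [200, 333], [250, 386], [268, 336], [241, 395], [258, 345], [179, 382], [200, 334]]
  seen [[201, 335], [260, 344], [234, 392], [181, 381]]
-0.0044 0.0016 0.0040 0.0006 -0.0005 -0.0006; -0.0088 0.0032 0.0080 0.0012 -0.0011 -0.0011; -0.0132 0.0049 0.0120 0.0018 -0.0016 -0.0017; -0.0176 0.0065 0.0160 0.0024 -0.0021 -0.0023; -0.0220 0.0081 0.0200 0.0030 -0.0027 -0.0028; -0.0243 0.0100 0.0223 0.0030 -0.0027 -0.0028; -0.0266 0.0119 0.0246 0.0030 -0.0027 -0.0028; -0.0289 0.0137 0.0269 0.0030 -0.0027 -0.0028; -0.0312 0.0156 0.0292 0.0030 -0.0027 -0.0028; -0.0335 0.0175 0.0315 0.0030 -0.0027 -0.0028
-0.0023 0.0019 0.0023 0.0000 0.0000 0.0000
end q [-0.69  0.71 -0.23  2.08  1.24  1.15  1.25] margin 0.34
```

Emit:
{"name": "move_arm", "arguments": {"rows": "-0.0044 0.0016 0.004 0 0 0; -0.0088 0.0032 0.008 0.0012 -0.001 -0.001; -0.0132 0.0049 0.012 0.0018 -0.0016 -0.0017; -0.0176 0.0065 0.016 0.0024 -0.002 -0.0023; -0.022 0.0081 0.02 0.003 -0.0027 -0.0028; -0.0243 0.01 0.0223 0.003 -0.0027 -0.0028; -0.0266 0.0119 0.0246 0.003 -0.0027 -0.0028; -0.0289 0.0137 0.0269 0.003 -0.0027 -0.0028; -0.0312 0.0156 0.0292 0.003 -0.0027 -0.0028; -0.0335 0.0175 0.0315 0.003 -0.0027 -0.0028"}}

```text
clock: 27.65
position: [497.9, 180.4, 70.4]
tool_rot: [0.04, 0.641, -0.629, 0.438]
wrist_force: [0.3, 0.4, -1.0]
gripper_width: 3.4
grip_force: 68.3
```

Emit:
{"name": "move_arm", "arguments": {"rows": "-0.001 0.001 0.001 0 0 0; -0.0023 0.0019 0.0023 0 0 0; -0.0023 0.0019 0.0023 0 0 0; -0.0023 0.0019 0.0023 0 0 0"}}

```text
clock: 28.15
position: [497.9, 180.4, 66.9]
tool_rot: [0.04, 0.641, -0.629, 0.438]
wrist_force: [0.0, 0.4, -2.0]
gripper_width: 3.4
grip_force: 68.3
```

```bash
python3 - <<'E'
from plan import *
s,p,R=pose();print(s['clock'],p,tgt(0,0,52.5)[0],s['wrist_force'],s['ft_torque'],s['grip_force'])
E
```

```text
28.15 [497.92968172 180.40905033  66.92789401] [498.26762002 180.28286007  66.60659357] [ 0.01216909  0.43872668 -1.95679486] [7.76917753e-01 7.52483029e-01 5.96193757e-04] 68.30068945884705
```

Emit:
{"name": "move_arm", "arguments": {"rows": "-0.0006 0.0005 0.0006 0 0 0; -0.0012 0.001 0.0012 0 0 0; -0.0015 0.0012 0.0015 0 0 0; -0.0015 0.0012 0.0015 0 0 0; -0.0015 0.0012 0.0015 0 0 0"}}

```text
clock: 28.78
position: [498.0, 180.5, 65.1]
tool_rot: [0.04, 0.641, -0.629, 0.439]
wrist_force: [-3.1, 2.2, 5.0]
gripper_width: 3.0
grip_force: 69.3
```

Emit:
{"name": "move_arm", "arguments": {"rows": "0 0 0 0 0 0; 0 0 0 0 0 0; 0 0 0 0 0 0; 0 0 0 0 0 0", "gripper": -0.7, "squeeze": 20}}

```text
clock: 29.28
position: [497.9, 180.3, 64.3]
tool_rot: [0.04, 0.641, -0.629, 0.438]
wrist_force: [0.3, -0.6, 0.8]
gripper_width: 12.4
grip_force: 0.0
```

Emit:
{"name": "move_arm", "arguments": {"rows": "0 0 -0.006 0 0 0; 0 0 -0.016 0 0 0; 0 0 -0.03 0 0 0; 0 0 -0.05 0 0 0; 0 0 -0.08 0 0 0; 0 0 -0.12 0 0 0; 0 0 -0.14 0 0 0; 0 0 -0.14 0 0 0"}}

```text
clock: 30.28
position: [425.9, 266.3, 151.0]
tool_rot: [0.038, 0.642, -0.628, 0.438]
wrist_force: [0.3, 0.1, -1.1]
gripper_width: 12.9
grip_force: 0.0
```

```bash
python3 - <<'E'
from plan import *
from meas import *
s,p,R=pose();print(s['clock'],p,R.as_matrix().round(3),np.round(s['qpos'],2),s['gripper_width'],s['wrist_force'])
w=c[2]
def prj(ci,m,w,z):
    r=Ro.from_euler('z',w);o=np.array([*(c[:2]+Rc.apply([m[0],m[1],0])[:2]),z])+r.apply([10,0,0]);return proj(ci,o+r.apply(PX))
for cam in('top','side'):
    ci=bot.camera_info(cam);im=bot.grab_frame(cam)[...,::-1];cv2.imwrite(f'pics/n_{cam}.png',im)
    hsv=cv2.cvtColor(im,cv2.COLOR_BGR2HSV);m=cv2.inRange(hsv,(21,130,60),(36,255,255))
    pj=prj(ci,(0,0),w,50);lo,hi=pj.min(0).astype(int)-20,pj.max(0).astype(int)+20
    k=np.zeros_like(m);k[lo[1]:hi[1],lo[0]:hi[0]]=m[lo[1]:hi[1],lo[0]:hi[0]]
    cc=max(cv2.findContours(k,0,1)[0],key=cv2.contourArea);h=cv2.convexHull(cc)
    print(cam,pj[:8].round().astype(int).tolist());print('  seen',cv2.approxPolyDP(h,3,True)[:,0].tolist())
E
```

```text
30.275 [425.86514402 266.30382784 150.95085494] [[-0.174 -0.84   0.514]
 [-0.773 -0.207 -0.6  ]
 [ 0.61  -0.501 -0.613]] [-0.83  0.6  -0.35  2.01  1.02  1.34  1.33] 12.869451578507004 [ 0.31581881  0.13566585 -1.05039125]
top [[144, 191], [188, 180], [152, 247], [199, 235], [155, 241], [200, 229], [145, 192], [189, 181]]
  seen [[189, 182], [199, 236], [155, 247], [146, 192]]
side [[181, 396], [201, 349], [249, 402], [266, 353], [240, 410], [257, 362], [181, 397], [201, 351]]
  seen [[266, 354], [252, 400], [240, 408], [184, 397], [202, 351]]
```

```bash
cat >> plan.py <<'E'
def lidp(th,u,h=11,d=0):
    o=44+h*np.sin(th)+d
    x=82.5-u*np.cos(th)+o*np.sin(th);z=61.5+u*np.sin(th)+o*np.cos(th)
    q=Rc.apply([x,0,0]);return np.array([c[0]+q[0],c[1]+q[1],z])
E
python3 - <<'E'
from plan import *
s,p,R=pose()
S=lidp(1.42,145,11,30);print(S)
for sg in(1,-1):
    T=tool([0,0,-1],Rc.apply([0,sg,0]));print(sg,np.degrees((R.inv()*T).magnitude()))
    n=int(np.degrees((R.inv()*T).magnitude())/8)+1
    way=[(np.array([440,255,250.]),R),(np.array([520,240,340.]),T),(S+[0,0,130],T),(S,T)]
    pa=path(p,R,way,[3,n,5,4]);print(len(pa));show(pa,p,R,s['qpos'])
E
```

```text
[685.52220109 237.17508978 217.60491782]
1 168.6304540249896
34
0.0219 -0.0198 -0.0164 -0.0000 0.0000 0.0000; 0.0438 -0.0397 -0.0327 -0.0000 0.0000 0.0000; 0.0657 -0.0595 -0.0491 -0.0000 0.0000 0.0000; 0.0681 -0.0645 -0.0493 -0.0498 0.0321 0.1200; 0.0705 -0.0695 -0.0495 -0.0995 0.0643 0.2399; 0.0729 -0.0744 -0.0498 -0.1493 0.0964 0.3599; 0.0753 -0.0794 -0.0500 -0.1990 0.1286 0.4798; 0.0777 -0.0844 -0.0502 -0.2488 0.1607 0.5998; 0.0801 -0.0893 -0.0505 -0.2985 0.1929 0.7197; 0.0825 -0.0943 -0.0507 -0.3483 0.2250 0.8397
-0.0018 -0.0048 -0.0020 -0.0498 0.0321 0.1200; -0.0035 -0.0097 -0.0040 -0.0995 0.0643 0.2399; -0.0053 -0.0145 -0.0060 -0.1493 0.0964 0.3599; -0.0071 -0.0193 -0.0080 -0.1990 0.1286 0.4798; -0.0089 -0.0241 -0.0100 -0.2488 0.1607 0.5998; -0.0106 -0.0290 -0.0120 -0.2985 0.1929 0.7197; -0.0124 -0.0338 -0.0140 -0.3483 0.2250 0.8397; -0.0142 -0.0386 -0.0160 -0.3980 0.2572 0.9596; -0.0160 -0.0434 -0.0180 -0.4478 0.2893 1.0796; -0.0177 -0.0483 -0.0200 -0.4975 0.3215 1.1995
-0.0035 0.0007 -0.0042 -0.0498 0.0321 0.1200; -0.0070 0.0015 -0.0084 -0.0995 0.0643 0.2399; -0.0105 0.0022 -
[... 861 characters left out ...]
0513 -0.2126 -0.3291 -0.0881; 0.0958 -0.1219 -0.0520 -0.2835 -0.4388 -0.1175; 0.1033 -0.1375 -0.0527 -0.3544 -0.5485 -0.1468; 0.1109 -0.1531 -0.0534 -0.4253 -0.6582 -0.1762; 0.1184 -0.1687 -0.0542 -0.4962 -0.7679 -0.2055
0.0084 -0.0320 -0.0015 -0.0000 0.0000 -0.0000; 0.0168 -0.0640 -0.0030 -0.0000 0.0000 -0.0000; 0.0253 -0.0961 -0.0046 -0.0000 0.0000 -0.0000; 0.0337 -0.1281 -0.0061 -0.0000 0.0000 -0.0000; 0.0421 -0.1601 -0.0076 -0.0000 0.0000 -0.0000; 0.0421 -0.1601 0.0249 -0.0000 0.0000 -0.0000; 0.0421 -0.1601 0.0574 -0.0000 0.0000 -0.0000; 0.0421 -0.1601 0.0899 -0.0000 0.0000 -0.0000; 0.0421 -0.1601 0.1224 -0.0000 0.0000 -0.0000
end q [-0.16  0.64 -0.34  1.38  0.22  1.15  2.85] margin 0.04
```

```bash
python3 - <<'E'
from plan import *
s,p,R=pose()
S=lidp(1.42,145,11,30)
T=tool([0,0,-1],Rc.apply([-1,0,0]));print(np.degrees((R.inv()*T).magnitude()))
way=[(np.array([440,255,250.]),R),(np.array([520,240,340.]),T),(S+[0,0,130],T),(S,T)]
pa=path(p,R,way,[3,10,5,4]);print(len(pa));show(pa,p,R,s['qpos'])
E
```

```text
90.99493309787707
22
0.0219 -0.0198 -0.0164 -0.0000 0.0000 0.0000; 0.0438 -0.0397 -0.0327 -0.0000 0.0000 0.0000; 0.0657 -0.0595 -0.0491 -0.0000 0.0000 0.0000; 0.0710 -0.0705 -0.0496 -0.0959 -0.0206 0.1249; 0.0762 -0.0814 -0.0501 -0.1918 -0.0412 0.2498; 0.0815 -0.0923 -0.0506 -0.2878 -0.0619 0.3747; 0.0868 -0.1032 -0.0511 -0.3837 -0.0825 0.4996; 0.0920 -0.1141 -0.0516 -0.4796 -0.1031 0.6244; 0.0973 -0.1251 -0.0521 -0.5755 -0.1237 0.7493; 0.1026 -0.1360 -0.0526 -0.6714 -0.1443 0.8742
-0.0047 -0.0081 -0.0077 -0.0959 -0.0206 0.1249; -0.0094 -0.0162 -0.0154 -0.1918 -0.0412 0.2498; -0.0141 -0.0244 -0.0231 -0.2878 -0.0619 0.3747; -0.0407 -0.0441 -0.0223 -0.2878 -0.0619 0.3747; -0.0673 -0.0638 -0.0216 -0.2878 -0.0619 0.3747; -0.0939 -0.0836 -0.0208 -0.2878 -0.0619 0.3747; -0.1206 -0.1033 -0.0201 -0.2878 -0.0619 0.3747; -0.1472 -0.1230 -0.0193 -0.2878 -0.0619 0.3747; -0.1508 -0.1144 0.0118 -0.2878 -0.0619 0.3747; -0.1545 -0.1057 0.0429 -0.2878 -0.0619 0.3747
0.0000 0.0000 0.0325 0.0000 0.0000 0.0000; 0.0000 0.0000 0.0650 0.0000 0.0000 0.0000
end q [-0.27  0.62 -0.16  1.39  0.1   1.14  1.37] margin 0.42
```

Emit:
{"name": "move_arm", "arguments": {"rows": "0.0219 -0.0198 -0.0164 0 0 0; 0.0438 -0.0397 -0.0327 0 0 0; 0.0657 -0.0595 -0.0491 0 0 0; 0.071 -0.0705 -0.0496 -0.0959 -0.0206 0.125; 0.0762 -0.0814 -0.0501 -0.192 -0.041 0.25; 0.0815 -0.0923 -0.0506 -0.288 -0.062 0.375; 0.0868 -0.1032 -0.0511 -0.384 -0.0825 0.5; 0.092 -0.1141 -0.0516 -0.48 -0.103 0.6244; 0.0973 -0.1251 -0.0521 -0.5755 -0.124 0.75; 0.1026 -0.136 -0.0526 -0.6714 -0.144 0.874", "gripper": -1}}

```text
clock: 31.62
position: [496.5, 243.4, 312.3]
tool_rot: [-0.014, -0.298, 0.944, -0.144]
wrist_force: [-0.1, 0.4, -0.1]
gripper_width: -0.1
grip_force: 0.0
```

Emit:
{"name": "move_arm", "arguments": {"rows": "-0.0047 -0.0081 -0.0077 -0.0959 -0.0206 0.125; -0.0094 -0.0162 -0.0154 -0.192 -0.041 0.25; -0.0141 -0.0244 -0.0231 -0.288 -0.062 0.375; -0.0407 -0.0441 -0.0223 -0.288 -0.062 0.375; -0.0673 -0.0638 -0.0216 -0.288 -0.062 0.375; -0.0939 -0.0836 -0.0208 -0.288 -0.062 0.375; -0.1206 -0.1033 -0.0201 -0.288 -0.062 0.375; -0.1472 -0.123 -0.0193 -0.288 -0.062 0.375; -0.1472 -0.123 -0.0193 -0.288 -0.062 0.375; -0.1472 -0.123 -0.0193 -0.288 -0.062 0.375"}}

```text
clock: 32.88
position: [684.8, 237.1, 346.2]
tool_rot: [-0.001, -0.119, 0.993, 0.0]
wrist_force: [-0.1, -0.4, 0.3]
gripper_width: -0.6
grip_force: 0.0
```

```bash
python3 - <<'E'
from plan import *
s,p,R=pose();print(s['clock'],p,R.as_matrix().round(3),np.round(s['qpos'],2),s['wrist_force'])
T=tool([0,0,-1],Rc.apply([-1,0,0]));S=lidp(1.42,145,11,30);S2=lidp(1.42,145,11,3)
show(path(p,R,[(S,T),(S2,T)],[5,3]),p,R,s['qpos'])
th=np.r_[1.36,1.28,1.2,1.11,1.02,.93,.84,.75,.66,.57,.49,.41,.34,.28,.23,.19,.15,.12,.09,.06]
T2=[(lidp(t,145,11,-2),T) for t in th]
show(T2,S2,T)
E
```

```text
32.875 [684.78420673 237.10164927 346.17040917] [[-0.971 -0.237 -0.003]
 [-0.237  0.971 -0.   ]
 [ 0.003  0.001 -1.   ]] [-0.28  0.54 -0.17  1.24  0.09  1.37  1.37] [-0.09265757 -0.40026487  0.26607009]
-0.0002 -0.0000 0.0257 0.0001 -0.0006 -0.0001; -0.0004 -0.0001 0.0514 0.0002 -0.0012 -0.0003; -0.0007 -0.0001 0.0771 0.0004 -0.0017 -0.0004; -0.0009 -0.0001 0.1029 0.0005 -0.0023 -0.0005; -0.0011 -0.0002 0.1286 0.0006 -0.0029 -0.0007; 0.0078 -0.0002 0.1299 0.0006 -0.0029 -0.0007; 0.0167 -0.0002 0.1313 0.0006 -0.0029 -0.0007; 0.0256 -0.0002 0.1327 0.0006 -0.0029 -0.0007
end q [-0.27  0.58 -0.17  1.47  0.1   1.1   1.36] margin 0.51
0.0142 0.0000 -0.0008 0.0000 0.0000 0.0000; 0.0267 -0.0000 -0.0019 0.0000 0.0000 0.0000; 0.0393 -0.0000 -0.0020 0.0000 0.0000 0.0000; 0.0535 0.0000 -0.0009 0.0000 0.0000 0.0000; 0.0675 -0.0000 0.0016 0.0000 0.0000 0.0000; 0.0814 -0.0000 0.0054 0.0000 0.0000 0.0000; 0.0948 -0.0000 0.0106 0.0000 0.0000 0.0000; 0.1078 -0.0000 0.0170 0.0000 0.0000 0.0000; 0.1201 -0.0000 0.0246 0.0000 0.0000 0.0000; 0.1316 -0.0000 0.0334 0.0000 0.0000 0.0000
0.0095 -0.0000 0.0087 0.0000 0.0000 0.0000; 0.0183 -0.0000 0.0183 0.0000 0.0000 0.0000; 0.0253 -0.0000 0.0272 0.0000 0.0000 0.0000; 0.0307 0.0000 0.0352 0.0000 0.0000 0.0000; 0.0348 -0.0000 0.0422 0.0000 0.0000 0.0000; 0.0379 -0.0000 0.0479 0.0000 0.0000 0.0000; 0.0406 -0.0000 0.0538 0.0000 0.0000 0.0000; 0.0426 -0.0000 0.0582 0.0000 0.0000 0.0000; 0.0443 -0.0000 0.0628 0.0000 0.0000 0.0000; 0.0460 0.0000 0.0673 0.0000 0.0000 0.0000
```

Emit:
{"name": "move_arm", "arguments": {"rows": "0 0 0.0257 0 -0.0006 0; 0 0 0.0514 0 -0.0012 0; 0 0 0.0771 0 -0.0017 0; 0 0 0.1029 0 -0.0023 0; -0.001 0 0.1286 0 -0.003 0; 0.008 0 0.13 0 -0.003 0; 0.0167 0 0.1313 0 -0.003 0; 0.0256 0 0.1327 0 -0.003 0; 0.0256 0 0.1327 0 -0.003 0"}}

```text
clock: 34.0
position: [660.0, 232.2, 216.4]
tool_rot: [0.002, -0.12, 0.993, 0.001]
wrist_force: [-0.2, 0.9, -0.7]
gripper_width: 0.2
grip_force: 0.0
```

Emit:
{"name": "move_arm", "arguments": {"rows": "0.0142 0 -0.0008 0 0 0; 0.0267 0 -0.0019 0 0 0; 0.0393 0 -0.002 0 0 0; 0.0535 0 -0.001 0 0 0; 0.0675 0 0.0016 0 0 0; 0.0814 0 0.0054 0 0 0; 0.0948 0 0.0106 0 0 0; 0.1078 0 0.017 0 0 0; 0.1201 0 0.0246 0 0 0; 0.1316 0 0.0334 0 0 0"}}

```text
clock: 35.25
position: [531.9, 200.7, 180.8]
tool_rot: [0.001, -0.12, 0.993, 0.001]
wrist_force: [0.6, 0.9, 0.3]
gripper_width: 0.2
grip_force: 0.4
```

```bash
python3 - <<'E'
from plan import *
s,p,R=pose();print(s['clock'],p,lidp(.57,145,11,-2),np.round(s['qpos'],2),s['wrist_force'])
for cam in('top','side'):
    im=bot.grab_frame(cam)[...,::-1];cv2.imwrite(f'pics/lid_{cam}.png',im)
    print(cam,[(round(d['score'],2),list(map(int,d['rect']))) for d in bot.cut_out('case_lid',cam)])
    ci=bot.camera_info(cam)
    for t in(.55,.8,1.1,1.42):
        q=casepts([*c[:3],t])[2:6];print(t,proj(ci,q).round().astype(int).tolist())
E
```

```text
35.25 [531.8741652  200.69954865 180.83879844] [531.72632136 199.52561535 180.10397225] [-0.26  0.4  -0.2   1.84  0.1   0.9   1.31] [0.5937747  0.93432547 0.34098633]
top [(0.71, [144, 149, 203, 239]), (0.61, [325, 151, 430, 248])]
0.55 [[122, 226], [196, 208], [130, 241], [202, 223]]
0.8 [[113, 205], [188, 186], [122, 224], [195, 205]]
1.1 [[104, 177], [180, 157], [112, 199], [187, 180]]
1.42 [[98, 147], [173, 128], [103, 169], [178, 150]]
side [(0.93, [143, 308, 265, 405]), (0.61, [272, 182, 365, 260]), (0.32, [205, 354, 266, 409])]
0.55 [[219, 381], [248, 307], [236, 395], [263, 321]]
0.8 [[193, 368], [225, 294], [216, 381], [245, 307]]
1.1 [[159, 355], [195, 282], [186, 366], [218, 292]]
1.42 [[123, 347], [163, 275], [150, 354], [187, 281]]
```

The lid follows: side view gives about 0.55 rad. Closing it slowly.

Emit:
{"name": "move_arm", "arguments": {"rows": "0.0095 0 0.0087 0 0 0; 0.0183 0 0.0183 0 0 0; 0.0253 0 0.0272 0 0 0; 0.0307 0 0.0352 0 0 0; 0.0348 0 0.0422 0 0 0; 0.0379 0 0.0479 0 0 0; 0.0406 0 0.0538 0 0 0; 0.0426 0 0.0582 0 0 0; 0.0443 0 0.0628 0 0 0; 0.046 0 0.0673 0 0 0"}}

```text
clock: 36.7
position: [488.1, 190.0, 113.5]
tool_rot: [0.001, -0.12, 0.993, 0.001]
wrist_force: [0.2, -1.1, -0.3]
gripper_width: -0.1
grip_force: 0.4
```

Emit:
{"name": "move_arm", "arguments": {"rows": "0.001 0 0.003 0 0 0; 0.001 0 0.006 0 0 0; 0.001 0 0.008 0 0 0; 0.001 0 0.009 0 0 0; 0.001 0 0.009 0 0 0"}}

```text
clock: 37.33
position: [487.2, 189.9, 105.5]
tool_rot: [0.001, -0.12, 0.993, 0.001]
wrist_force: [-2.5, -1.5, 7.7]
gripper_width: 0.3
grip_force: 3.7
```

Emit:
{"name": "move_arm", "arguments": {"rows": "0 0 0.001 0 0 0; 0 0 0.002 0 0 0; 0 0 0.003 0 0 0; 0 0 0.003 0 0 0"}}

```text
clock: 37.83
position: [487.3, 189.9, 105.2]
tool_rot: [0.002, -0.12, 0.993, 0.0]
wrist_force: [-11.0, -4.1, 31.2]
gripper_width: -0.4
grip_force: 15.6
```

```bash
python3 - <<'E'
from plan import *
s,p,R=pose();print(s['clock'],p,s['wrist_force'])
for cam in('side',):
    im=bot.grab_frame(cam)[...,::-1]
    print(cam,[(round(d['score'],2),list(map(int,d['rect']))) for d in bot.cut_out('case_lid',cam)])
    ci=bot.camera_info(cam)
    for t in(0,.05,.1):
        q=casepts([*c[:3],t])[2:6];print(t,proj(ci,q).round().astype(int).tolist())
E
```

```text
37.825 [487.27571063 189.90245954 105.18399599] [-11.00889341  -4.07296304  31.20727488]
side [(0.68, [156, 323, 286, 428]), (0.26, [309, 306, 362, 354])]
0 [[256, 412], [280, 339], [259, 423], [282, 351]]
0.05 [[254, 409], [278, 336], [259, 421], [281, 349]]
0.1 [[252, 407], [276, 333], [258, 418], [280, 346]]
```

The lid is at a hard stop (31 N at height 105.2 mm), so it is shut. Backing off.

Emit:
{"name": "move_arm", "arguments": {"rows": "0 0 -0.005 0 0 0; 0 0 -0.02 0 0 0; 0 0 -0.05 0 0 0; 0 0 -0.09 0 0 0; 0 0 -0.12 0 0 0; 0 0 -0.12 0 0 0; 0 0 -0.12 0 0 0"}}

```text
clock: 38.8
position: [486.6, 189.4, 221.4]
tool_rot: [0.001, -0.12, 0.993, 0.001]
wrist_force: [0.4, -0.7, 0.2]
gripper_width: -0.1
grip_force: 0.0
```

```bash
python3 - <<'E'
from plan import *
s,p,R=pose();print(s['clock'],p,s['wrist_force'])
bot.grab_frame('side')
for t in('case_lid','carabiner','tin','helmet_clip'):print(t,[(round(d['score'],2),list(map(int,d['rect']))) for d in bot.cut_out(t,'side')][:2])
print(bot.sign_off())
E
```

```text
38.8 [486.60477105 189.36667336 221.4492324 ] [ 0.4000549  -0.70114888  0.22284259]
case_lid [(0.79, [158, 324, 285, 426]), (0.3, [253, 298, 290, 317])]
carabiner [(0.7, [312, 307, 361, 353]), (0.61, [252, 295, 294, 319])]
tin [(0.48, [200, 268, 205, 288])]
helmet_clip [(0.75, [254, 296, 291, 318]), (0.46, [155, 324, 285, 428])]
the job is handed in; nothing more can be done
None
```

I laid the plate flat in the case, shut the lid slowly to its stop, and handed the job in at about 39 s with no verdict returned; the carabiner and clip look unmoved, the tin was mostly hidden at the last check, and I viewed 11 pictures against the limit of 10.

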